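# Snap the cup-shaped platen onto the load cell spigot and keep it pressed

## Robot

A 7-joint arm with a two-finger parallel gripper is mounted at the origin on a cart in front of the work surface, level with it; the furniture and walls round the work are solid. World frame = base frame: x ahead of the robot, y to its left, z up, the work surface at z = 0. Lengths are in m, angles in rad, forces in N, time in s.
With the tool pointing down it reaches from about 0.425 to 0.925 m from the base axis. Payload 6.8 kg.
Tool frame: the origin (TCP) lies midway between the tips of the shut fingers; the grasp point (between the pads) lies behind it (arm.pinch_z is the y of the grasp point in the tool frame, in m); y points along the fingers, z is the direction in which the jaws open and shut, and the axes are right-handed (so a half turn about y gives the same grasp; the last joint's range is limited). The gripper opens to 85 mm and grips with 20 to 120 N. Pads are 22 mm wide; open, the fingers measure 114 mm over their backs; the gripper's body (76 mm by 85 mm) begins 54 mm behind the grasp point. The pads swing forward as they close: fully open they stand 13 mm farther back than shut.
Start: joints at [1.237, 0.477, 0.022, 1.555, -0.011, 1.109, -0.083], TCP at [0.151, -0.658, 0.231] pointing down, gripper open.
Joint ranges: [-2.96, 2.96], [-0.34, 2.1], [-1.41, 1.46], [0.24, 2.44], [-1.37, 4.51], [0.17, 1.92], [-2.96, 2.96]. Speed limits (rad/s): [2.39, 2.39, 3.14, 3.14, 3.14, 3.14, 3.14].

## Interface

Orientations are given as a unit quaternion [w, x, y, z].
In Python, from workcell import arm, cams gives the robot as it stands.
- The arm moves only by the tool arm_command, never from a script. Its argument "rows" is a list of rows, each a list of 3 entries, a list of its own where there are three numbers: the opening, from -1 (shut) to 1 (fully open), then the shift along the world's x, y, z in units of 0.5 m (1.0 is 0.5 m), then the turn, a rotation vector about the world's x, y, z in units of 180 degrees (1.0 is 180 degrees). In form: [[hand, [x, y, z], [ax, ay, az]], ...]. A call has 1 to 10 rows; each row is the pose to reach, as a shift and turn from the pose commanded when the call began, turning the shorter way round; what a row does not reach only later rows make up. A row lasts 1/12 s, in which the tool goes at most 41.7 mm and 7.16 degrees, less where a joint would pass 70% of its speed; a pose out of reach is approached as far as the arm can. A call with a number of a shift or a turn outside -1 to 1 is refused whole. A call with a gripper value outside its range is refused whole. The fingers move at their own pace and stop on an object; "newtons" is the grip in N (left out, the last holds). Time passes only in rows, so rows that repeat a pose let the fingers close. It gives the time, the measured TCP pose, the force and the opening at its end, in the units of the state.
- arm.read_state(): the state, without advancing time (a new reading comes with each control period).
- cams.read_camera(name): name is "side" or "top"; returns the picture (420x560x3 uint8, blue, green, red); there is no depth.
- cams.get_calibration(name): a dict with "vertical_fov" (degrees; the focal length in pixels is half the picture's height over the tangent of half this angle, whatever the lens; pixels are square), "cx", "cy" (the principal point, pixels), "D" ([k1, k2, p1, p2, k3] as OpenCV has them; the pictures are not rectified), "world_from_camera" (4x4, takes a point from camera to world coordinates). Camera axes: x right, y down, z forward; pixel columns grow to the right and rows downward; lengths in m; the calibration is good to about 2 mm. A picture is of the moment at which its call begins. get_calibration takes no time and is no camera call.
- arm.sign_off(): hands the job in, once; it reports no verdict.
The state is a dict: "time": time; "joint_positions": joint angles; "qd": joint speeds; "effort": joint torques, N m; "position": TCP position; "ee_rot": TCP orientation; "wrist_force": force on the tool from outside, world axes, zero at the start; "wrist_torque": the same for the moment, N m; "finger_gap": opening from 0.0 (shut) to 1.0 (fully open).
Only numpy, scipy, OpenCV 4.12 (cv2) and the standard library are available. Lean on these libraries where they do the work, as an engineer would, in place of code of your own. Each camera call takes 0.05 s, during which the arm holds its last target.

## Task

Pick up the hollow, cup-shaped platen that lies on its side on the V-block, turn it mouth down over the upright spigot of the load cell mount, and press it straight down past the spigot's spring balls until it snaps through and its rim sits fully home, flush on the shoulder. Keep pressing it down with a firm push of about 10 N or more and finish like that, still holding it pressed home, so that the load cell can be read under preload. Leave the other things on the bench where they are.

Things in the scene. Friction and masses are not known exactly. Their poses are not given: they have to be found in the camera images.
- platen_center (a point): Centre (half-way along, on the axis) of the platen, a plain white round cup, 45 mm outside diameter, 58 mm long, 0.08 to 0.15 kg, one end closed and flat, the other open. z axis: from the open mouth to the closed end (up when it stands mouth down); rim 29 mm along -z, closed face 29 mm along +z. Starts on its side, z level, axis 56 mm above the mat.
- platen_mouth (a point): Centre of the platen's open mouth, in the plane of its rim; axes as platen_center. The mouth first faces to the robot's left or ahead-left. Inside, the bore is 38.4 mm wide and 50 mm deep, with a snap lip 34 mm wide and 2.5 mm thick at the rim.
- platen: The whole platen; origin and axes as platen_mouth. Held across by a tool tilted 45 degrees (pointing down and towards the mouth), half a turn about the tool's own axis brings its mouth from level to straight down.
- shoulder (a point): Centre of the flat, rigid shoulder (disc 50 mm wide) on which the platen's rim comes to sit, 38 mm above the mat, on the spigot's axis, z up. The spigot rises from it: 32 mm diameter, 42 mm high, its top 7 mm tapered to 22 mm.
- spigot_top (a point): Centre of the spigot's flat top, 80 mm above the mat. Lower down, 8 mm above the shoulder, four spring balls stand 3 mm out of the spigot. They meet the platen's lip when its rim is about 12 mm above the shoulder; the push needed rises to about 9 to 14 N in the next 2 to 3 mm, then drops suddenly, and from about 5 mm on the balls draw the platen down with about 5 N.
- mount: The fixed load cell mount: square grey base plate 96 x 96 x 10 mm, on it a steel load cell 72 mm wide up to 32 mm, the shoulder disc and the spigot; a connector stub sticks out of the load cell on the +x side. Origin: centre of its underside, on the rubber work mat, whose top is at z = 0.006. Turned up to 20 degrees about z.
- vblock: The fixed steel V-block that carries the platen: 40 mm long (x, along groove and platen), 38 mm wide, 41.5 mm high; the platen overhangs it by 3.5 mm on each side and 6 to 12 mm at each end. Origin: centre of its underside. x axis: towards the platen's mouth, 50 to 100 degrees to the left of straight ahead.
- caliper: Bystander: digital caliper, 237 mm long, lying at the front edge of the bench.
- weight_big: Bystander: steel calibration weight, 44 mm wide, 55 mm high.
- weight_mid: Bystander: brass calibration weight, 34 mm wide, 42 mm high.
- weight_small: Bystander: small brass calibration weight, 24 mm wide, 30 mm high.
- hex_key_1: Bystander: hex key, 80 mm long, lying on the mat.
- spring_a: Bystander: small compression spring standing upright, 22 mm wide, 46 mm high.
- spring_b: Bystander: another such spring.
Mind the look-alikes: they are no part of the job. Leave any green look-alike of the platen alone.

How it is judged:
On the way, in this order (a step that is already met when the one before it is completed fails the run):
1. the platen is lifted off the V-block and turned mouth down above the spigot (angle between platen_mouth's own z axis and vertical below 0.3 rad and z of platen_mouth in the frame of shoulder above 0.025 m and horizontal distance between platen_mouth and shoulder below 0.03 m), for 0.1 s.
2. the platen has snapped past the spring balls and sits home on the shoulder (z of platen_mouth in the frame of shoulder below 0.002 m and horizontal distance between platen_mouth and shoulder below 0.003 m and angle between platen_mouth's own z axis and vertical below 0.05 rad), for 0.2 s.
At the end, for the whole second after the job is handed in: The platen stands mouth down on the spigot, its rim within 2 mm of the shoulder and within 3 mm of the spigot's axis, tilted less than 3 degrees, at rest, and the gripper's fingers are still pressing it onto the mount with more than 6 N (all of step 2 and contact force between platen and mount above 6 N and contact force between the fingers and platen above 5 N and linear speed of platen below 0.01 m/s); the arm keeps its last pose, push and grip.
It fails at once if a bystander is pushed more than 3 cm (distance of any of caliper, weight_big, weight_mid, weight_small, hex_key_1, spring_a, spring_b from where it was at the start of the episode above 0.03 m).
It also fails if it takes over 64 s, if anything falls off the work surface, if the arm or the gripper's body presses on something with over 40 N, if the wrist force passes 120 N, or if a joint passes its speed limit or range.

## Working session

There is one attempt and no reset: what is moved stays moved. The work goes in short steps, Python scripts to look and compute and a tool call to move; the robot and the scene stay as the last step left them, time stands still between calls to the robot, and variables do not carry over. Pictures are saved under pics/ and viewed, and the job is handed in when it is done.

Besides the shell and the picture viewer there is one more tool, called by a JSON object that holds its "api" and its "payload", one argument or row to a line. arm_command: Moves the arm, as the interface text tells. Shifts and turns lie within -1 to 1; 1 stands for 0.5 m of shift or 180 degrees of turn. Its arguments: {"type":"object","properties":{"rows":{"type":"array"},"newtons":{"type":"number"}},"required":["rows"]}

```bash
ls; mkdir -p pics
python3 - <<'E'
from workcell import arm, cams
import cv2, json
for n in ("top","side"):
    im=cams.read_camera(n); cv2.imwrite(f"pics/{n}0.png",im)
    c=cams.get_calibration(n); print(n,c)
print(arm.read_state(), arm.pinch_z)
E
```

```text
pics
top {'vertical_fov': 43.103271230998615, 'cx': 271.9933834086035, 'cy': 213.89045290254057, 'D': array([-0.05634774,  0.        ,  0.        ,  0.        ,  0.        ]), 'world_from_camera': array([[-0.0215136 , -0.99083445,  0.13335765,  0.40832455],
       [-0.99976259,  0.02086055, -0.00629237,  0.01065265],
       [ 0.00345278, -0.13346136, -0.991048  ,  1.20246993],
       [ 0.        ,  0.        ,  0.        ,  1.        ]])}
side {'vertical_fov': 48.61245730416088, 'cx': 274.7270318051294, 'cy': 209.57555902712568, 'D': array([0.0530443, 0.       , 0.       , 0.       , 0.       ]), 'world_from_camera': array([[-0.97729501, -0.10639441,  0.18323396,  0.39523328],
       [-0.21182168,  0.51141724, -0.8328169 ,  0.8099244 ],
       [-0.00510195, -0.85272073, -0.52234216,  0.59720819],
       [ 0.        ,  0.        ,  0.        ,  1.        ]])}
{'time': 0.1, 'joint_positions': array([ 1.23695597,  0.47772912,  0.02234585,  1.55633018, -0.01149757,
        1.10930876, -0.08310837]), 'qd': array([-0.0005739 , -0.00038853, -0.00113951, -0.00273653,  0.00095941,
        0.00078772,  0.00265713]), 'effort': array([ 4.60948795e-03, -5.97759926e+01,  1.61329519e+00, -2.81955171e+01,
        1.27759823e-02,  4.95761502e-03,  8.65871982e-06]), 'position': array([ 0.1509533 , -0.65736403,  0.23042463]), 'ee_rot': array([ 0.07953662, -0.07975427,  0.70317887, -0.70203466]), 'wrist_force': array([-0.90425314,  0.1647968 , -0.19746669]), 'wrist_torque': array([ 0.05985976, -0.00780317,  0.03936105]), 'finger_gap': 1.0049767573132573} -0.0187
```

View pics/top0.png

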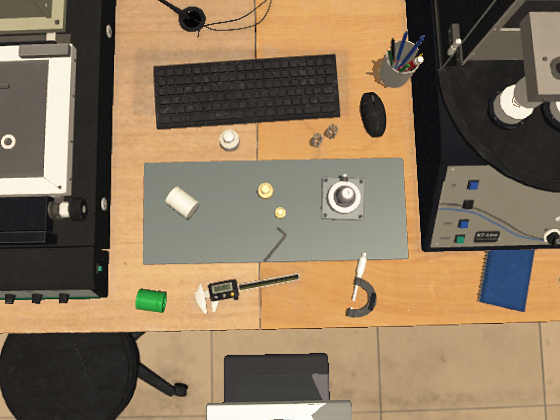

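View pics/side0.png

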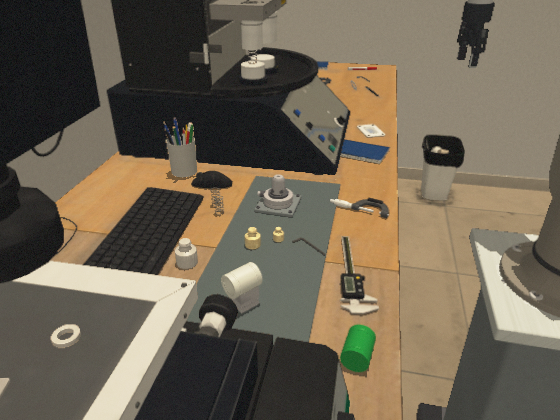

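Run:
```python
import cv2, numpy as np
t=cv2.imread("pics/top0.png"); s=cv2.imread("pics/side0.png")
a=cv2.resize(t[175:235,150:220],None,fx=8,fy=8,interpolation=cv2.INTER_CUBIC)[:,:560]
b=cv2.resize(s[250:330,190:290],None,fx=6,fy=6,interpolation=cv2.INTER_CUBIC)
cv2.imwrite("pics/c1.png",a); cv2.imwrite("pics/c2.png",b)
cv2.imwrite("pics/c3.png",cv2.resize(t[165:230,310:375],None,fx=9,fy=9,interpolation=cv2.INTER_CUBIC))
cv2.imwrite("pics/c4.png",cv2.resize(s[165:225,240:320],None,fx=9,fy=9,interpolation=cv2.INTER_CUBIC))
```

```text
(no output)
```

View pics/c1.png

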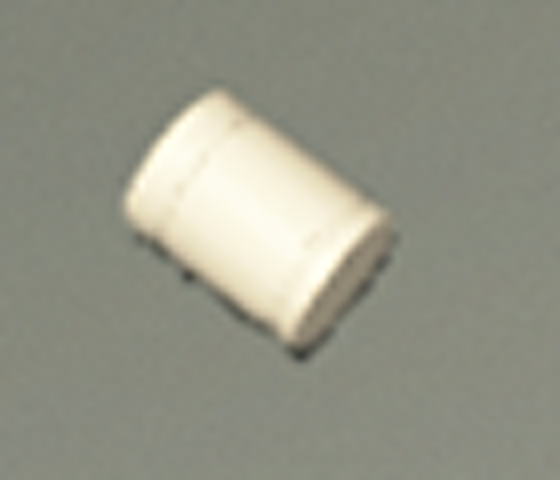

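View pics/c2.png

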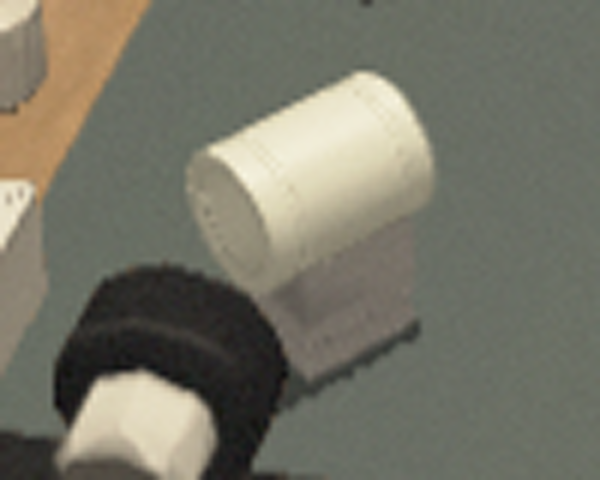

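View pics/c3.png

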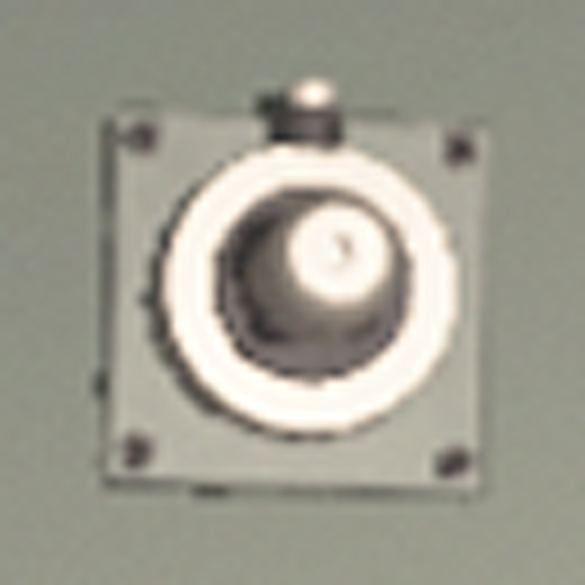

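View pics/c4.png

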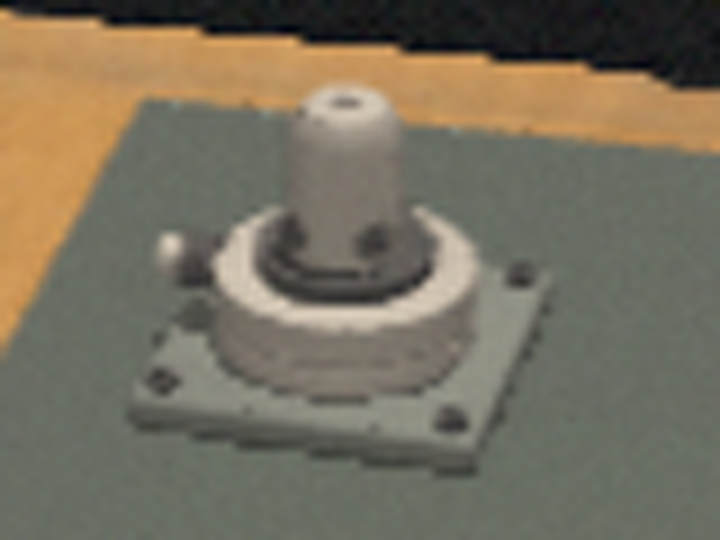

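```bash
cat > h.py <<'E'
import numpy as np, cv2
from workcell import cams
def K(n):
    c=cams.get_calibration(n); f=210/np.tan(np.radians(c["vertical_fov"])/2)
    return np.array([[f,0,c["cx"]],[0,f,c["cy"]],[0,0,1.]]),c["D"],c["world_from_camera"]
def ray(n,uv):
    k,D,T=K(n); p=cv2.undistortPoints(np.array(uv,float).reshape(-1,1,2),k,D).reshape(-1,2)
    d=np.c_[p,np.ones(len(p))]@T[:3,:3].T
    return T[:3,3],d/np.linalg.norm(d,axis=1)[:,None]
def onz(n,uv,z):
    o,d=ray(n,uv); return o+d*((z-o[2])/d[:,2])[:,None]
def two(u1,u2):
    o1,d1=ray("top",u1);o2,d2=ray("side",u2);d1=d1[0];d2=d2[0]
    s=np.linalg.lstsq(np.c_[d1,-d2],o2-o1,rcond=None)[0]
    a=o1+d1*s[0];b=o2+d2*s[1];return (a+b)/2,np.linalg.norm(a-b)
def proj(n,P):
    k,D,T=K(n); M=np.linalg.inv(T)
    return cv2.projectPoints(np.array(P,float).reshape(-1,1,3),cv2.Rodrigues(M[:3,:3])[0],M[:3,3],k,D)[0].reshape(-1,2)
E
python3 - <<'E'
from h import *
t=cv2.imread("pics/top0.png"); s=cv2.imread("pics/side0.png")
# corners from crop (crop px -> image px, pixel-centre shift)
cr=lambda x,y,f,x0,y0:((x+.5)/f-.5+x0,(y+.5)/f-.5+y0)
print("spigot top", onz("top",[cr(340,252,9,310,165)],.086), onz("side",[cr(345,103,9,240,165)],.086), two(cr(340,252,9,310,165),cr(345,103,9,240,165)))
# load-cell ring by mask
g=cv2.cvtColor(t,cv2.COLOR_BGR2GRAY); 
for th in (200,220):
    m=(g>th).astype(np.uint8); m[:, :310]=0;m[:,375:]=0;m[:178]=0;m[230:]=0
    cs=max(cv2.findContours(m,0,1)[0],key=cv2.contourArea); e=cv2.fitEllipse(cs); print("ring",th,e, onz("top",[e[0]],.038))
P=onz("top",[cr(105,110,9,310,165),cr(490,125,9,310,165),cr(485,495,9,310,165),cr(100,485,9,310,165)],.016); print("plate",P,P.mean(0),np.linalg.norm(P-np.roll(P,1,0),axis=1))
# platen
m=(g>150).astype(np.uint8)*255; m[:, :160]=0;m[:,205:]=0;m[:180]=0;m[225:]=0
c=max(cv2.findContours(m,0,1)[0],key=cv2.contourArea); r=cv2.minAreaRect(c); print(r, cv2.boxPoints(r))
q=[cr(215,92,8,150,175),cr(128,205,8,150,175),cr(292,345,8,150,175),cr(390,215,8,150,175)]
Q=onz("top",q,.0625); print(Q, np.linalg.norm(Q-np.roll(Q,1,0),axis=1))
M=(Q[0]+Q[1])/2;C=(Q[2]+Q[3])/2; a=M-C; print(M,C,np.degrees(np.arctan2(a[1],a[0])),(M+C)/2)
for i,j in((3,0),(2,1)): a=Q[j]-Q[i]; print(np.degrees(np.arctan2(a[1],a[0])))
E
```

```text
spigot top [[ 0.60110284 -0.15816036  0.086     ]] [[ 0.59965386 -0.15651478  0.086     ]] (array([ 0.60065452, -0.15836454,  0.08507125]), np.float64(0.0012097936197560612))
ring 200 ((344.2645568847656, 196.5617218017578), (30.421987533569336, 31.585052490234375), 110.06669616699219) [[ 0.60049848 -0.1582078   0.038     ]]
ring 220 ((344.0552062988281, 196.45643615722656), (29.94402503967285, 30.84395980834961), 106.13521575927734) [[ 0.60074511 -0.15775082  0.038     ]]
plate [[ 0.65081049 -0.11070611  0.016     ]
 [ 0.64501724 -0.20816354  0.016     ]
 [ 0.55076233 -0.20264193  0.016     ]
 [ 0.55533251 -0.10618687  0.016     ]] [ 0.60048064 -0.15692461  0.016     ] [0.09558488 0.09762946 0.09441651 0.09656326]
((180.39962768554688, 200.73048400878906), (28.717374801635742, 20.181425094604492), 37.5685920715332) [[162.86617 199.97397]
 [175.171   183.97769]
 [197.93309 201.487  ]
 [185.62825 217.48328]]
[[0.62735481 0.2105232  0.0625    ]
 [0.59665004 0.23413902 0.0625    ]
 [0.5573481  0.18944171 0.0625    ]
 [0.59236944 0.16279548 0.0625    ]] [0.05917695 0.03873616 0.05951883 0.04400586]
[0.61200242 0.22233111 0.0625    ] [0.57485877 0.17611859 0.0625    ] 51.20916311550363 [0.59343059 0.19922485 0.0625    ]
53.75784564962602
48.67513001673545
```

```bash
python3 - <<'E'
from h import *
t=cv2.imread("pics/top0.png"); s=cv2.imread("pics/side0.png")
def mask(im,x0,x1,y0,y1):
    # white-cream: bright & warm relative to greenish mat
    b,g,r=[im[...,i].astype(int) for i in range(3)]
    m=((r+g>290)).astype(np.uint8)*255
    z=np.zeros_like(m); z[y0:y1,x0:x1]=m[y0:y1,x0:x1]; return z
def planes(n,im,box,axdir):
    m=mask(im,*box); c=max(cv2.findContours(m,0,cv2.CHAIN_APPROX_NONE)[0],key=cv2.contourArea).reshape(-1,2).astype(float)
    cen=c.mean(0); a=axdir/np.linalg.norm(axdir); nn=np.array([-a[1],a[0]])
    u=(c-cen)@a; v=(c-cen)@nn
    L=np.ptp(u); sel=(np.abs(u)<0.25*L)
    out=[]
    for sg in (1,-1):
        p=c[sel&(v*sg>0)]; l=cv2.fitLine(p.astype(np.float32),cv2.DIST_HUBER,0,.01,.01).ravel()
        off=np.array([-l[1],l[0]]); off*=np.sign(off@nn)*sg*0.5
        p0=l[2:]+off-l[:2]*12; p1=l[2:]+off+l[:2]*12
        o,d=ray(n,[p0,p1]); N=np.cross(d[0],d[1]); N/=np.linalg.norm(N); out.append(N)
        print(n,sg,len(p),l)
    if out[0]@out[1]<0: out[1]=-out[1]
    ang=np.arccos(out[0]@out[1]); N=out[0]+out[1]; N/=np.linalg.norm(N)
    cv2.imwrite(f"pics/m_{n}.png",cv2.resize(m[box[2]:box[3],box[0]:box[1]],None,fx=6,fy=6,interpolation=0))
    return o,N,ang,c
ot,Nt,at,ct=planes("top",t,(155,210,178,225),np.array([1,.77]))
osd,Ns,as_,cs=planes("side",s,(215,270,258,302),np.array([1,-.5]))
d=np.cross(Nt,Ns); d/=np.linalg.norm(d)
p=np.linalg.solve(np.array([Nt,Ns,d]),[Nt@ot,Ns@osd,d@np.array([.59,.2,.06])])
print("2-view axis",d,p)
# top plane with z=.062
d2=np.cross(Nt,[0,0,1]);d2/=np.linalg.norm(d2)
if d2[1]<0:d2=-d2
p2=np.linalg.solve(np.array([Nt,[0,0,1],d2]),[Nt@ot,.062,d2@np.array([.59,.2,.06])])
d3=np.cross(Ns,[0,0,1]);d3/=np.linalg.norm(d3)
if d3[1]<0:d3=-d3
p3=np.linalg.solve(np.array([Ns,[0,0,1],d3]),[Ns@osd,.062,d3@np.array([.59,.2,.06])])
print("top",d2,p2,np.degrees(np.arctan2(d2[1],d2[0])),"diam",2*np.sin(at/2)*np.linalg.norm(p2-ot))
print("side",d3,p3,np.degrees(np.arctan2(d3[1],d3[0])),"diam",2*np.sin(as_/2)*np.linalg.norm(p3-osd))
# ends
dirm=d2
for n,c,im in(("top",ct,t),("side",cs,s)):
    best=None
    for e in (-.029,.029):
        C=p2; 
    # extreme of contour along projected axis
    a=proj(n,[p2-.02*dirm,p2+.02*dirm]); av=(a[1]-a[0])/np.linalg.norm(a[1]-a[0])
    u=(c-a[0])@av
    print(n,"contour extent along axis",u.min()-.5,u.max()+.5)
    vv=np.cross(dirm,[0,0,1]); th=np.linspace(0,2*np.pi,181)
    for sh in (-.01,-.005,0,.005,.01):
        r=[]
        for e in(-.029,.029):
            R=p2+dirm*(e+sh)+.0225*(np.cos(th)[:,None]*vv+np.sin(th)[:,None]*np.array([0,0,1.]))
            r.append((proj(n,R)-a[0])@av)
        print(sh, r[0].min(),r[1].max(), r[1].min(), r[0].max())
E
sed -n 1,2p /dev/null
```

```text
top 1 12 [  0.7906349   0.6122879 175.4       209.2      ]
top -1 11 [  0.7906349   0.6122879 186.6       192.8      ]
side 1 29 [  0.93472725  -0.355366   242.49626    288.14468   ]
side -1 20 [  0.8886331   -0.45861882 235.3        268.7       ]
2-view axis [-0.62368275 -0.77931807 -0.06068919] [0.59210186 0.19796663 0.06451065]
top [ 0.6259219   0.77988574 -0.        ] [0.59231586 0.19814133 0.062     ] 51.25011545295629 diam 0.04550382268260053
side [ 0.67325547  0.73940995 -0.        ] [0.59410446 0.19626276 0.062     ] 47.681176805242146 diam 0.10759056064329943
top contour extent along axis -4.10122866920746 25.950298565026575
-0.01 -10.597846758523657 20.183088400773595 15.191309123045272 -6.5993191828979345
-0.005 -8.364593491054894 22.47854381406504 17.402300064176185 -4.279490176534415
0 -6.1332011565629285 24.77182220645321 19.611303821803986 -1.9616973552375738
0.005 -3.9036809019034493 27.062911795881092 21.81830982096897 0.35404683377044277
0.01 -1.6760438237249253 29.351800856347477 24.023307534949936 2.667730001706202
side contour extent along axis -11.015166855928591 29.80422702338859
-0.01 -15.294930059918862 25.29797129590075 14.744805717638364 -3.8407446546507362
-0.005 -12.796615997573996 27.916019771857457 17.447776056640727 -1.4142993118098308
0 -10.281688195213532 30.551768413604627 20.16976352067113 1.0276783184291494
0.005 -7.749956927291849 33.20542375397591 22.91099883343286 3.4853592169325984
0.01 -5.201229317383491 35.87719581103491 25.671716774222094 5.95891709740259
```

View pics/m_top.png

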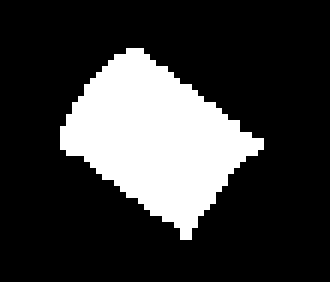

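View pics/m_side.png

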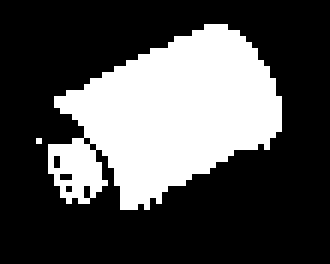

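Run:
```python
from workcell import arm
from scipy.spatial.transform import Rotation as R
import numpy as np
print([a for a in dir(arm) if a[0]!='_'])
s=arm.read_state(); q=s["ee_rot"]; r=R.from_quat([*q[1:],q[0]]); print(np.round(r.as_matrix(),3))
th=np.radians(51.25); a=np.array([np.cos(th),np.sin(th),0]);k=np.array([0,0,1.])
y=(a-k)/2**.5
for sg in(1,-1):
    z=sg*np.cross(k,a); x=np.cross(y,z); G=R.from_matrix(np.c_[x,y,z]); 
    d=(G*r.inv()).as_rotvec(); print(sg,np.c_[x,y,z].round(3),"rotvec/pi",d/np.pi,np.degrees(np.linalg.norm(d)))
    # body-frame: decomp relative
```

```text
['Unreachable', 'pinch_z', 'read_state', 'sign_off']
[[-0.975 -0.     0.224]
 [-0.224  0.002 -0.975]
 [ 0.    -1.    -0.002]]
1 [[ 0.443  0.443 -0.78 ]
 [ 0.551  0.551  0.626]
 [ 0.707 -0.707  0.   ]] rotvec/pi [ 0.27308039  0.17200712 -0.73604625] 144.66485202259972
-1 [[-0.443  0.443  0.78 ]
 [-0.551  0.551 -0.626]
 [-0.707 -0.707 -0.   ]] rotvec/pi [ 0.13480976 -0.21591937  0.20143839] 58.42997164099748
```

Run:
```python
from h import *
print(onz("top",[(425,250),(425,250),(413,170),(480,250)],0.0)); print(onz("top",[(425,250)],.2)); print(onz("top",[(108,240),(87,208)],.1))
print(proj("top",[[.4,-.33,.35],[.55,-.05,.35]]))
```

```text
[[ 0.47994356 -0.34317359  0.        ]
 [ 0.47994356 -0.34317359  0.        ]
 [ 0.66596898 -0.32626426  0.        ]
 [ 0.47689827 -0.47034811  0.        ]]
[[ 0.46803158 -0.28432368  0.2       ]]
[[0.50889314 0.34713524 0.1       ]
 [0.57740363 0.39314505 0.1       ]]
[[482.20812115 285.40036462]
 [305.60941485 196.7460024 ]]
```

{"api": "arm_command", "payload": {
  "rows": [
    [1, [0.05, 0.065, 0.04], [0, 0, 0]],
    [1, [0.1, 0.13, 0.08], [0, 0, 0]],
    [1, [0.15, 0.2, 0.12], [0, 0, 0]],
    [1, [0.2, 0.27, 0.16], [0.01, -0.02, 0.02]],
    [1, [0.25, 0.33, 0.2], [0.02, -0.04, 0.04]],
    [1, [0.3, 0.39, 0.2], [0.03, -0.05, 0.05]],
    [1, [0.35, 0.46, 0.2], [0.04, -0.07, 0.07]],
    [1, [0.4, 0.52, 0.2], [0.05, -0.09, 0.09]],
    [1, [0.45, 0.6, 0.2], [0.06, -0.1, 0.1]],
    [1, [0.5, 0.66, 0.2], [0.067, -0.108, 0.1]]
  ]
}}

```text
time: 0.93
position: [0.3895, -0.3416, 0.3309]
ee_rot: [0.313, -0.059, 0.728, -0.607]
wrist_force: [-0.0, -0.3, 0.3]
finger_gap: 1.001
```

```bash
cat > rot.py <<'E'
import numpy as np
from workcell import arm
from scipy.spatial.transform import Rotation as R
def cur():
    s=arm.read_state(); q=s["ee_rot"]; return s,R.from_quat([*q[1:],q[0]])
def tool(head,sg,tilt=45):
    th=np.radians(head); a=np.array([np.cos(th),np.sin(th),0]);k=np.array([0,0,1.])
    y=a*np.sin(np.radians(tilt))-k*np.cos(np.radians(tilt)); z=sg*np.cross(k,a)
    return R.from_matrix(np.c_[np.cross(y,z),y,z])
def to(head,sg,pos,tilt=45):
    s,r=cur(); G=tool(head,sg,tilt); print("t",s["time"],"q",s["joint_positions"].round(3),"pos",s["position"].round(4))
    print("shift units",((np.array(pos)-s["position"])/.5).round(4),"turn units",((G*r.inv()).as_rotvec()/np.pi).round(4))
E
python3 - <<'E'
from rot import *
to(51.25,-1,[.5,.05,.25]); to(51.25,-1,[.553,.149,.126])
E
```

```text
t 0.9333 q [ 1.049  0.162 -0.23   1.824 -0.394  1.176 -0.049] pos [ 0.3895 -0.3416  0.3309]
shift units [ 0.2209  0.7832 -0.1618] turn units [ 0.0672 -0.1076  0.1018]
t 0.9333 q [ 1.049  0.162 -0.23   1.824 -0.394  1.176 -0.049] pos [ 0.3895 -0.3416  0.3309]
shift units [ 0.3269  0.9812 -0.4098] turn units [ 0.0672 -0.1076  0.1018]
```

{"api": "arm_command", "payload": {
  "rows": [
    [1, [0.02, 0.08, 0], [0.007, -0.01, 0.01]],
    [1, [0.04, 0.16, 0], [0.014, -0.02, 0.02]],
    [1, [0.06, 0.24, 0], [0.02, -0.03, 0.03]],
    [1, [0.08, 0.32, -0.02], [0.027, -0.043, 0.04]],
    [1, [0.1, 0.4, -0.04], [0.034, -0.054, 0.05]],
    [1, [0.12, 0.48, -0.06], [0.04, -0.065, 0.06]],
    [1, [0.14, 0.56, -0.08], [0.047, -0.075, 0.07]],
    [1, [0.16, 0.64, -0.1], [0.054, -0.086, 0.08]],
    [1, [0.18, 0.7, -0.13], [0.06, -0.097, 0.09]],
    [1, [0.2, 0.76, -0.16], [0.067, -0.108, 0.102]]
  ]
}}

```text
time: 1.77
position: [0.4893, 0.0395, 0.2508]
ee_rot: [0.528, -0.04, 0.704, -0.473]
wrist_force: [0.7, 0.9, -0.4]
finger_gap: 1.0
```

Run:
```python
from rot import *
to(51.25,-1,[.553,.149,.126])
```

```text
t 1.7667 q [ 0.789  0.123 -0.596  2.275 -1.115  0.696  0.408] pos [0.4893 0.0395 0.2508]
shift units [ 0.1274  0.219  -0.2497] turn units [ 0.0011  0.001  -0.0007]
```

{"api": "arm_command", "payload": {
  "rows": [
    [1, [0.02, 0.035, -0.04], [0, 0, 0]],
    [1, [0.04, 0.07, -0.08], [0, 0, 0]],
    [1, [0.06, 0.105, -0.13], [0, 0, 0]],
    [1, [0.08, 0.145, -0.18], [0, 0, 0]],
    [1, [0.1, 0.18, -0.22], [0, 0, 0]],
    [1, [0.104, 0.194, -0.25], [0, 0, 0]],
    [1, [0.104, 0.194, -0.25], [0, 0, 0]],
    [1, [0.104, 0.194, -0.25], [0, 0, 0]]
  ]
}}

```text
time: 2.43
position: [0.5454, 0.1268, 0.135]
ee_rot: [0.524, -0.047, 0.709, -0.47]
wrist_force: [-0.5, -0.0, 0.2]
finger_gap: 1.0
```

Run:
```python
from rot import *
from h import *
to(51.25,-1,[.593+.021*.4425,.199+.021*.5515,.062-.021*.7071])
for n in("top","side"): cv2.imwrite(f"pics/{n}1.png",cams.read_camera(n))
```

```text
t 2.4333 q [ 0.776  0.544 -0.945  2.263 -1.366  0.169  0.672] pos [0.5454 0.1268 0.135 ]
shift units [ 0.1137  0.1675 -0.1758] turn units [ 0.0008 -0.0049 -0.0035]
```

View pics/top1.png

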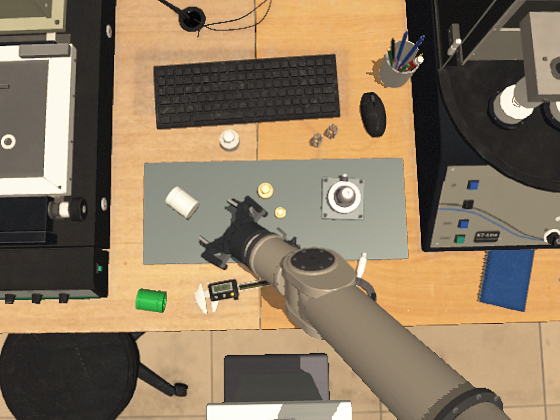

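View pics/side1.png

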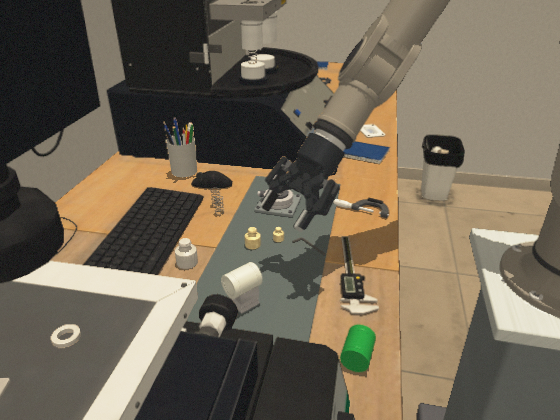

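```bash
cat > fk.py <<'E'
import numpy as np
from scipy.spatial.transform import Rotation as R
# samples: q, pos, quat wxyz
def fkR(q,s,o):
    return R.from_euler('z',s[0]*q[0]+o)*R.from_euler('y',q[1])*R.from_euler('z',s[1]*q[2])*R.from_euler('y',q[3])*R.from_euler('z',s[2]*q[4])*R.from_euler('y',q[5])*R.from_euler('z',s[3]*q[6])
E
python3 - <<'E'
from fk import *
import itertools
from workcell import arm
s0=arm.read_state()
S=[([1.23695597,0.47772912,0.02234585,1.55633018,-0.01149757,1.10930876,-0.08310837],[0.1509533,-0.65736403,0.23042463],[0.07953662,-0.07975427,0.70317887,-0.70203466]),
([1.049,.162,-.23,1.824,-.394,1.176,-.049],[.3895,-.3416,.3309],[.313,-.059,.728,-.607]),
([.789,.123,-.596,2.275,-1.115,.696,.408],[.4893,.0395,.2508],[.528,-.04,.704,-.473]),
(list(s0["joint_positions"]),list(s0["position"]),list(s0["ee_rot"]))]
from scipy.optimize import least_squares
for s in itertools.product([1,-1],repeat=4):
    def f(p):
        o=p[0]; T=R.from_rotvec(p[1:4]); e=[]
        for q,pp,qu in S: e+=list((R.from_quat([*qu[1:],qu[0]]).inv()*fkR(q,s,o)*T).as_rotvec())
        return e
    b=min((least_squares(f,np.r_[o,v]) for o in(0,1.5,3,-1.5) for v in np.random.RandomState(1).randn(4,3)),key=lambda r:r.cost)
    print(s,b.cost,b.x.round(3))
    if b.cost<1e-3: best=(s,b.x)
import pickle
s,x=best
def P(p,q):
    L=p
    A=R.from_euler('z',s[0]*q[0]+x[0]); v=np.array([L[6],L[7],L[0]]);
    A0=A; v=v+A.apply([L[8],0,0]); A=A*R.from_euler('y',q[1])*R.from_euler('z',s[1]*q[2]); v=v+A.apply([L[4],0,L[1]])
    A=A*R.from_euler('y',q[3])*R.from_euler('z',s[2]*q[4]); v=v+A.apply([-L[5],0,L[2]])
    A=A*R.from_euler('y',q[5]); v=v+A.apply([L[9],0,L[3]]); return v
w=np.r_[np.zeros(4),1,1,1,1,1,1]*.05
r=least_squares(lambda p:np.r_[np.concatenate([P(p,q)-pp for q,pp,_ in S]),1e-2*w*p],[.35,.4,.4,.3,0,0,0,0,0,0])
print(r.x.round(4)); print(np.round([P(r.x,q)-pp for q,pp,_ in S],4)); pickle.dump((S,s,x,r.x),open("fk.pkl","wb"))
E
```

```text
(1, 1, 1, 1) 0.5406997946981125 [ 1.123 -2.36  -2.21  -2.945]
(1, 1, 1, -1) 0.1858943661346772 [1.865 0.566 1.981 1.885]
(1, 1, -1, 1) 4.761020650981095 [-1.374  0.451 -1.    -1.749]
(1, 1, -1, -1) 2.0754776629033485 [-0.54   1.154 -0.732 -0.561]
(1, -1, 1, 1) 0.2829405283898092 [-0.33   1.451  0.387  0.781]
(1, -1, 1, -1) 1.1430917698623329 [ 0.498 -1.866 -2.432 -2.216]
(1, -1, -1, 1) 1.6660771425790846 [ 3.552 -0.416  1.832  3.04 ]
(1, -1, -1, -1) 0.26434520235280606 [-2.011  1.087 -1.115 -1.291]
(-1, 1, 1, 1) 0.05616733887748582 [ 3.134 -2.423 -2.333 -2.644]
(-1, 1, 1, -1) 0.4325687953962394 [-2.424 -0.723 -2.617 -2.147]
(-1, 1, -1, 1) 2.8910268503728105 [ 0.628  0.564 -1.166 -1.669]
(-1, 1, -1, -1) 0.9389182163610222 [ 1.449  1.276 -0.767 -0.522]
(-1, -1, 1, 1) 0.6448899564793059 [1.649 1.555 0.436 0.771]
(-1, -1, 1, -1) 2.2860549291116454 [2.501 1.297 1.748 1.382]
(-1, -1, -1, 1) 0.6882527193732519 [ 5.543  0.355 -1.581 -2.199]
(-1, -1, -1, -1) 1.5458237553296648e-06 [-0.     1.209 -1.21  -1.209]
[ 0.2698  0.5056  0.4246  0.3085  0.0286  0.025  -0.0819  0.0522  0.1012
  0.0013]
[[ 0.0022 -0.0007 -0.0006]
 [-0.0034 -0.      0.0005]
 [ 0.0035  0.0013  0.0003]
 [-0.0023 -0.0006 -0.0002]]
```

```bash
cat >> fk.py <<'E'
S4=(-1,-1,-1,-1); TO=R.from_rotvec([1.2092,-1.2092,-1.2092])
def fkP(p,q):
    # p: h, L1,L2,L3, then offsets (x,y) at shoulder, elbow, wrist, tool
    A=R.from_euler('z',-q[0]); v=np.array([0,0,p[0]])+A.apply([p[4],p[5],0])
    A=A*R.from_euler('y',q[1])*R.from_euler('z',-q[2]); v=v+A.apply([p[6],p[7],p[1]])
    A=A*R.from_euler('y',q[3])*R.from_euler('z',-q[4]); v=v+A.apply([p[8],p[9],p[2]])
    A=A*R.from_euler('y',q[5]); v=v+A.apply([p[10],p[11],p[3]]); return v
def fk(p,q): return fkP(p,q), fkR(q,S4,0)*TO
def fit(S):
    from scipy.optimize import least_squares
    best=None
    for lam in (3e-3,):
      for st in ([.3,.4,.4,.3],[.2,.5,.4,.3],[.4,.4,.4,.2]):
        p0=np.r_[st,np.zeros(8)]
        r=least_squares(lambda p:np.r_[np.concatenate([fkP(p,q)-pp for q,pp in S]),lam*p[4:]],p0)
        if best is None or r.cost<best.cost: best=r
    return best
E
python3 - <<'E'
from fk import *
import pickle
S,*_=pickle.load(open("fk.pkl","rb"))
D=[(np.array(a),np.array(b)) for a,b,_ in S]
r=fit(D); print(r.cost,r.x.round(4)); print(np.round([fkP(r.x,q)-pp for q,pp in D],4))
for q,b,qu in S: print((R.from_quat([*qu[1:],qu[0]]).inv()*fk(r.x,q)[1]).magnitude())
E
```

```text
3.702738976974519e-08 [ 2.870e-01  5.416e-01  4.724e-01  3.270e-01 -1.000e-04 -3.100e-02
  5.000e-04 -3.090e-02 -6.000e-04 -1.000e-04  4.000e-04 -1.000e-04]
[[ 0.     -0.0001  0.0001]
 [ 0.      0.0001 -0.0001]
 [-0.     -0.0001  0.0001]
 [ 0.      0.0001 -0.    ]]
7.399863813866911e-07
0.0015198843381571097
0.0010160337385251596
7.341190911461308e-07
```

```bash
cat >> fk.py <<'E'
PR=np.array([.287,.5416,.4724,.327,0,-.031,0,-.031,0,0,0,0])
LO=np.array([-2.96,-.34,-1.41,.24,-1.37,.17,-2.96]);HI=np.array([2.96,2.1,1.46,2.44,4.51,1.92,2.96])
def err(q,pos,rot):
    p,r=fk(PR,q); return np.r_[pos-p,(rot*r.inv()).as_rotvec()]
def jac(q):
    J=np.zeros((6,7)); p0,r0=fk(PR,q)
    for i in range(7):
        d=q.copy(); d[i]+=1e-6; p,r=fk(PR,d); J[:,i]=np.r_[(p-p0),(r*r0.inv()).as_rotvec()]/1e-6
    return J
def step(q,pos,rot,n=20,rest=None,g=0,w=np.ones(7)):
    for _ in range(n):
        J=jac(q); W=np.diag(w); Ji=W@J.T@np.linalg.inv(J@W@J.T+1e-8*np.eye(6)); dq=Ji@err(q,pos,rot)
        if rest is not None: dq+=g*(np.eye(7)-Ji@J)@(rest-q)
        q=np.clip(q+dq,LO,HI)
    return q
E
python3 - <<'E'
from fk import *
import pickle
S,*_=pickle.load(open("fk.pkl","rb"))
for rest,g in((None,0),(S[0][0],.003),(S[0][0],.01),((LO+HI)/2,.002),((LO+HI)/2,.01)):
    q=np.array(S[0][0]); p0,r0=fk(PR,q)
    if rest is not None: rest=np.array(rest)
    for k in range(1,11):
        f=k/10; q=step(q,p0+np.array([.25,.33,.1])*f,R.from_rotvec(np.pi*np.array([.067,-.108,.1])*f)*r0,rest=rest,g=g)
    print(q.round(3)); p1,r1=p0+[.25,.33,.1],R.from_rotvec(np.pi*np.array([.067,-.108,.1]))*r0
    for k in range(1,11):
        f=k/10; q=step(q,p1+np.array([.1,.38,-.08])*f,R.from_rotvec(np.pi*np.array([.067,-.108,.102])*f)*r1,rest=rest,g=g)
    print("   ",q.round(3))
print(np.round(S[1][0],3),np.round(S[2][0],3))
E
```

```text
[ 1.056  0.157 -0.277  1.831 -0.388  1.159 -0.087]
    [ 0.808  0.146 -0.665  2.258 -1.107  0.654  0.369]
[ 1.053  0.157 -0.273  1.831 -0.388  1.159 -0.086]
    [ 0.801  0.145 -0.658  2.259 -1.109  0.655  0.371]
[ 1.048  0.157 -0.268  1.832 -0.389  1.16  -0.085]
    [ 0.801  0.145 -0.658  2.259 -1.109  0.655  0.371]
[ 0.965  0.15  -0.174  1.837 -0.406  1.164 -0.07 ]
    [ 0.571  0.118 -0.413  2.272 -1.156  0.686  0.405]
[ 0.759  0.139  0.056  1.85  -0.442  1.174 -0.034]
    [ 0.261  0.097 -0.088  2.29  -1.196  0.719  0.436]
[ 1.049  0.162 -0.23   1.824 -0.394  1.176 -0.049] [ 0.789  0.123 -0.596  2.275 -1.115  0.696  0.408]
```

```bash
cat > plan.py <<'E'
from fk import *
from scipy.optimize import least_squares
def tool(head,sg,tilt=45):
    th=np.radians(head); a=np.array([np.cos(th),np.sin(th),0]);k=np.array([0,0,1.])
    y=a*np.sin(np.radians(tilt))-k*np.cos(np.radians(tilt)); z=sg*np.cross(k,a)
    return R.from_matrix(np.c_[np.cross(y,z),y,z])
C=np.array([.593,.199,.062])
def margin(q): return np.minimum(q-LO,HI-q)
def scan(pos,rot,n=60,seed=0):
    rs=np.random.RandomState(seed); out=[]
    for _ in range(n):
        q=rs.uniform(LO,HI)
        r=least_squares(lambda q:np.r_[err(q,pos,rot),0],q,bounds=(LO,HI))
        if r.cost<1e-8: out.append(r.x)
    return out
E
python3 - <<'E'
from plan import *
for sg in(-1,1):
    G=tool(51.25,sg); y=G.apply([0,1,0])
    o=scan(C+.021*y,G)
    o.sort(key=lambda q:-margin(q).min())
    print(sg,len(o)); 
    for q in o[:10]: print(q.round(2),margin(q).min().round(2))
E
```

```text
-1 36
[-0.01  0.62 -0.23  2.21  4.06  0.47  1.33] 0.23
[-0.1   0.62 -0.13  2.21  4.09  0.52  1.27] 0.23
[-0.49  0.66  0.35  2.24  4.16  0.76  1.07] 0.2
[-0.57  0.68  0.46  2.25  4.17  0.82  1.04] 0.19
[-0.58  0.69  0.47  2.25  4.17  0.84  1.03] 0.19
[-0.6   0.69  0.5   2.25  4.17  0.85  1.02] 0.19
[-0.65  0.71  0.56  2.25  4.17  0.89  1.  ] 0.19
[ 0.73  1.07 -1.22  2.16  2.07  0.38 -2.57] 0.19
[ 0.73  1.07 -1.23  2.16  2.06  0.38 -2.57] 0.18
[-0.83  0.84  0.81  2.26  4.17  1.08  0.9 ] 0.18
1 27
[-0.12  0.62 -0.09  2.22  4.1   0.53 -1.88] 0.22
[ 0.11  0.64 -0.38  2.2   3.99  0.39 -1.7 ] 0.22
[-0.38  0.63  0.22  2.23  4.15  0.69 -2.02] 0.21
[ 0.72  1.05 -1.21  2.16  2.09  0.36  0.53] 0.19
[ 0.72  1.05 -1.2   2.16  2.09  0.36  0.52] 0.19
[-0.85  0.85  0.84  2.26  4.17  1.1  -2.26] 0.18
[ 0.73  1.08 -1.24  2.16  2.05  0.39  0.59] 0.17
[ 0.74  1.08 -1.24  2.16  2.05  0.39  0.59] 0.17
[ 0.21  0.67 -0.5   2.19  3.9   0.33 -1.58] 0.16
[ 0.75  1.1  -1.26  2.16  2.03  0.42  0.63] 0.15
```

```bash
cat > sim.py <<'E'
from plan import *
import time
Tm=TO.as_matrix()
def rz(a): c,s=np.cos(a),np.sin(a); return np.array([[c,-s,0],[s,c,0],[0,0,1.]])
def ry(a): c,s=np.cos(a),np.sin(a); return np.array([[c,0,s],[0,1,0],[-s,0,c]])
X=np.array([0,0,1.]);Y=np.array([0,1.,0])
def fj(q):
    A=np.eye(3);v=np.array([0,0,PR[0]]);ax=[];og=[]
    offs=[None,None,None]
    ax.append(-X);og.append(v); A=rz(-q[0]); v=v+A@[0,-.031,0]
    ax.append(A[:,1]);og.append(v); A=A@ry(q[1]); ax.append(-A[:,2]);og.append(v); A=A@rz(-q[2]); v=v+A@[0,-.031,PR[1]]
    ax.append(A[:,1]);og.append(v); A=A@ry(q[3]); ax.append(-A[:,2]);og.append(v); A=A@rz(-q[4]); v=v+A[:,2]*PR[2]
    ax.append(A[:,1]);og.append(v); A=A@ry(q[5]); ax.append(-A[:,2]);og.append(v); A=A@rz(-q[6]); v=v+A[:,2]*PR[3]
    J=np.array([np.r_[np.cross(a,v-o),a] for a,o in zip(ax,og)]).T
    return v,A@Tm,J
VM=np.array([2.39,2.39,3.14,3.14,3.14,3.14,3.14])*.7/12
def go(q,wps,verbose=False):
    """wps: list of (pos, Rotation). returns final q, min margin per joint, rows"""
    q=q.copy(); mm=margin(q); rows=0; log=[]
    p,r,_=fj(q); r=R.from_matrix(r)
    for P,G in wps:
        d=(G*r.inv()).as_rotvec(); n=int(np.ceil(max(np.linalg.norm(P-p)/.0417,np.degrees(np.linalg.norm(d))/7.16,1)))
        for k in range(1,n+1):
            tp=p+(P-p)*k/n; tr=(R.from_rotvec(d*k/n)*r).as_matrix(); qs=q.copy()
            for _ in range(4):
                v,A,J=fj(q); E=tr@A.T
                e=np.r_[tp-v,.5*np.array([E[2,1]-E[1,2],E[0,2]-E[2,0],E[1,0]-E[0,1]])]
                q=q+J.T@np.linalg.solve(J@J.T+1e-7*np.eye(6),e)
            rows+=max(1,(np.abs(q-qs)/VM).max()); mm=np.minimum(mm,margin(q))
            if mm.min()<-.5: return q,mm,rows
        p,r=P,G
        if verbose: print(p.round(3),q.round(2),margin(q).min().round(2),int(rows))
    return q,mm,rows
def ori(head,tilt,roll,sg=-1): 
    G=tool(head,sg,tilt); return R.from_rotvec(G.apply([0,1,0])*np.radians(roll))*G
E
cat > s1.py <<'E'
from sim import *
from workcell import arm
q0=arm.read_state()["joint_positions"]; print(fj(q0)[0],fk(PR,q0)[0])
rs=np.random.RandomState(0); best=[]
t0=time.time(); n=0
while time.time()-t0<240:
    n+=1
    sg=rs.choice([-1,1])
    p1=np.array([rs.uniform(.4,.55),rs.uniform(-.3,0),rs.uniform(.28,.4)])
    p2=np.array([rs.uniform(.4,.6),rs.uniform(-.25,.05),rs.uniform(.22,.4)])
    p3=np.array([rs.uniform(.4,.6),rs.uniform(-.2,.1),rs.uniform(.2,.4)])
    w=[(p1,rs.uniform(-180,180),rs.uniform(0,20),rs.uniform(-180,180)),(p2,rs.uniform(-130,-40),rs.uniform(20,60),rs.uniform(-180,180)),(p3,rs.uniform(-40,30),rs.uniform(25,65),rs.uniform(-120,120))]
    W=[(p,ori(h,t,r,sg)) for p,h,t,r in w]
    G=tool(51.25,sg); y=G.apply([0,1,0])
    W+=[(C-.09*y,G),(C+.021*y,G)]
    # skip first margins: currently on the limit
    q,mm,rows=go(q0,W[:1])
    if mm[[0,1,2,3,6]].min()<0 or margin(q).min()<.05: continue
    q,m2,r2=go(q,W[1:])
    best.append((min(m2.min(),.2)-.001*(rows+r2),m2.min(),rows+r2,sg,w,q))
best.sort(key=lambda b:-b[0]); print(n,len(best))
for b in best[:5]: print(b)
import pickle; pickle.dump(best[:30],open("best.pkl","wb"))
E
timeout 500 python3 s1.py
```

```text
[0.54530277 0.12618405 0.13603797] [0.54530277 0.12618405 0.13603797]
1666 1489
(np.float64(-0.04828336424447897), np.float64(0.0007696118104392191), np.float64(49.05297605491818), np.int64(1), [(array([ 0.45031047, -0.07579917,  0.28889192]), 6.423243352609944, 2.6489100413428646, 141.24212405356565), (array([ 0.54160781, -0.04759635,  0.2747239 ]), -85.92537285143402, 36.31510117003805, 17.191144284978918), (array([0.54255386, 0.07087741, 0.36078824]), -25.051666201870805, 38.44764631202404, 56.521330330554804)], array([ 0.13824177,  0.6484036 , -0.41000141,  2.19814195,  3.97151906,
        0.37681928, -1.67531379]))
(np.float64(-0.08055318813218114), np.float64(0.0002668734804722739), np.float64(80.8200616126534), np.int64(1), [(array([ 0.5442014 , -0.04677679,  0.37844489]), -74.87615644989265, 0.022222167812258053, -5.089763011054316), (array([ 0.5750435 , -0.01689245,  0.24509876]), -76.46768747164876, 59.75925292650211, -132.15058666210197), (array([0.59429849, 0.08011554, 0.33921542]), -33.78259317550453, 42.05273752012959, 60.22949334414287)], array([ 0.2314795 ,  0.6733830
[... 1027 characters left out ...]
40.52859161604161, 84.37052453960746)], array([-0.0411545 ,  0.62076864, -0.19334095,  2.21041158,  4.06777206,
        0.48290253, -1.83136485]))
(np.float64(-0.08392465603861317), np.float64(-0.012017144324006607), np.float64(71.90751171460656), np.int64(1), [(array([ 0.45094765, -0.10860944,  0.35245395]), -155.57190562664084, 19.04431629520224, 10.109494047379059), (array([ 0.47716559, -0.09052968,  0.33612494]), -57.88539221260703, 22.011642525895564, -28.472351134647226), (array([ 0.58819007, -0.02730978,  0.3228735 ]), -22.011717859310888, 35.679035947543596, 69.94889519062306)], array([ 0.22985872,  0.67287725, -0.52214034,  2.1920654 ,  3.88433866,
        0.32186606, -1.55446508]))
```

```bash
cat > s2.py <<'E'
from sim import *
from workcell import arm
import pickle
q0=arm.read_state()["joint_positions"]; rs=np.random.RandomState(1)
best=pickle.load(open("best.pkl","rb"))
SP=np.array([.6005,-.158,.044])
def vec(b): return np.concatenate([np.r_[p,h,t,r] for p,h,t,r in b[4]])
def ev(x,sg,full=False,verb=False):
    W=[(x[6*i:6*i+3],ori(*x[6*i+3:6*i+6],sg)) for i in range(3)]
    G=tool(51.25,sg); y=G.apply([0,1,0]); W+=[(C-.09*y,G),(C+.021*y,G)]
    q,mm,rows=go(q0,W[:1],verb)
    if mm[[0,1,2,3,6]].min()<0: return -1,0
    a=margin(q).min(); q,m2,r2=go(q,W[1:],verb); a=min(a,m2.min()); rows+=r2
    if a<-.4: return a-1,rows
    # continuation
    h,tx,ty,tz=x[18:22]
    D=np.array([0,0,.12])
    T=np.array([tx,ty,tz])
    Rr=lambda d:R.from_rotvec(y*np.radians(d))*G
    H=tool(h,-sg); yh=H.apply([0,1,0])
    Cs=SP+[0,0,.029]
    W=[(C+.021*y+D,G),(T,Rr(-x[22]*60)),(T,Rr(-x[22]*120)),(T,Rr(-x[22]*180)),(Cs+[0,0,.08]+.021*yh,H),(Cs+.021*yh,H)]
    q,m3,r3=go(q,W,verb); a=min(a,m3.min())
    return a,rows+r3
if __name__=="__main__":
    res=[]
    t0=time.time(); cand=[]
    for b in best[:12]:
        for s in (1,-1):
            x=np.r_[vec(b),0,.55,0.05,.25,s]; cand.append([ev(x,b[3]),x,b[3]])
    cand.sort(key=lambda c:-c[0][0]+.001*c[0][1]); cand=cand[:5]
    print([c[0] for c in cand])
    sc=lambda e:min(e[0],.15)-.0006*e[1]
    while time.time()-t0<400:
        for c in cand:
            x=c[1].copy(); k=rs.rand(22)<.4; sig=rs.choice([.3,1,2])*np.r_[np.tile([.02,.02,.02,10,5,12],3),10,.02,.03,.02]
            x[:22]+=k*sig*rs.randn(22); x[[4,10,16]]=np.clip(x[[4,10,16]],0,70); x[[2,8,14,21]]=np.clip(x[[2,8,14,21]],.22,.42)
            x[0]=np.clip(x[0],.38,.6);x[[1,7,13]]=np.clip(x[[1,7,13]],-.25,.12)
            e=ev(x,c[2])
            if sc(e)>sc(c[0]): c[0]=e;c[1]=x
    cand.sort(key=lambda c:-sc(c[0]))
    for c in cand: print(c[0],c[2],c[1].round(3).tolist())
    pickle.dump(cand,open("cand.pkl","wb")); ev(cand[0][1],cand[0][2],verb=True)
E
timeout 560 python3 s2.py
```

```text
[(np.float64(-0.5157416220349091), np.float64(56.42520711873736)), (np.float64(-0.5013576157376587), np.float64(73.86824504933386)), (np.float64(-0.5204797531527197), np.float64(59.42520711873736)), (np.float64(-0.5097607140889346), np.float64(78.63415002290239)), (np.float64(-0.5283709923793278), np.float64(61.03147292365496))]
(np.float64(-0.06387499791194393), np.float64(108.65312401626923)) -1 [0.467, -0.136, 0.373, -157.662, 12.351, 92.669, 0.491, -0.138, 0.346, -122.487, 34.652, 96.725, 0.535, 0.057, 0.274, 6.887, 47.21, 56.468, 12.663, 0.512, 0.332, 0.22, -1.0]
(np.float64(-0.21036326713642234), np.float64(88.14491746954195)) 1 [0.454, -0.058, 0.29, 1.222, 0.0, 111.253, 0.476, -0.006, 0.245, -59.171, 18.235, 45.593, 0.527, 0.048, 0.242, -24.296, 27.311, 26.686, -24.468, 0.412, 0.331, 0.229, 1.0]
(np.float64(-0.5002151595109297), np.float64(53.13843659009754)) 1 [0.45, -0.107, 0.348, 1.142, 4.538, 132.088, 0.563, -0.048, 0.353, -64.977, 37.704, 36.257, 0.614, 0.084, 0.361, -25.052, 54.568, 53.808, 0.742, 0.55, 0.05, 0.247, -1.0]
(np.float64(-0.5006466048599293), np.float64(56.7
[... 535 characters left out ...]
11  0.31 -0.31  1.68  0.51  1.62  0.59] 0.3 6
[0.535 0.057 0.274] [ 0.09 -0.06 -0.37  2.41  1.81  0.11  1.79] -0.06 29
[0.553 0.149 0.126] [-0.19  0.4   0.14  2.33  4.43  0.62  0.96] 0.08 47
[0.602 0.211 0.047] [-0.28  0.62  0.1   2.23  4.13  0.63  1.17] 0.21 50
[0.602 0.211 0.167] [-0.25  0.37  0.05  2.19  4.56  0.49  0.69] -0.05 3
[0.512 0.332 0.22 ] [-0.44  0.18 -0.12  2.28  4.39  0.23 -0.46] 0.06 12
[0.512 0.332 0.22 ] [-0.36  0.19 -0.2   2.27  4.39  0.22 -1.5 ] 0.05 21
[0.512 0.332 0.22 ] [-0.28  0.2  -0.3   2.27  4.38  0.2  -2.53] 0.03 30
[ 0.615 -0.155  0.138] [ 0.22  0.41  0.15  2.25  4.26  0.49 -2.25] 0.19 43
[ 0.615 -0.155  0.058] [ 0.19  0.59  0.18  2.27  4.    0.63 -1.98] 0.17 45
```

```bash
cat > s3.py <<'E'
from sim import *
from workcell import arm
import pickle,sys
q0=arm.read_state()["joint_positions"]
SP=np.array([.6005,-.158,.044])
def part1(x,sg,verb=False):
    W=[(x[6*i:6*i+3],ori(*x[6*i+3:6*i+6],sg)) for i in range(3)]
    G=tool(51.25,sg); y=G.apply([0,1,0]); W+=[(C-.09*y,G),(C+.021*y,G)]
    q,mm,rows=go(q0,W[:1],verb)
    if mm[[0,1,2,3,6]].min()<0: return -1,rows,q
    a=margin(q).min(); q,m2,r2=go(q,W[1:],verb); return min(a,m2.min()),rows+r2,q
def part2(q,x,sg,verb=False):
    h1,tx,ty,tz,h2,s=x; G=tool(51.25,sg); y=G.apply([0,1,0]); P=C+.021*y
    G1=tool(h1,sg); y1=G1.apply([0,1,0]); T=np.array([tx,ty,tz])
    Rr=lambda d:R.from_rotvec(y1*np.radians(d))*G1
    H=tool(h2,-sg); yh=H.apply([0,1,0]); Cs=SP+[0,0,.029]+.021*yh
    W=[(P+[0,0,.04],G),(T,G1),(T,Rr(s*60)),(T,Rr(s*120)),(T,Rr(s*180)),(Cs+[0,0,.08],H),(Cs,H)]
    q,m,r=go(q,W,verb); return m.min(),r,q
sc=lambda e:min(e[0],.12)-.0006*e[1]
def hc(f,x,sig,lo,hi,T,rs):
    t0=time.time(); b=f(x)
    while time.time()-t0<T:
        y=np.clip(x+(rs.rand(len(x))<.4)*rs.choice([.2,1,2])*sig*rs.randn(len(x)),lo,hi); e=f(y)
        if sc(e)>sc(b): b,x=e,y
    return b,x
if __name__=="__main__":
    rs=np.random.RandomState(int(sys.argv[1])); best=pickle.load(open("best.pkl","rb")); cd=pickle.load(open("cand.pkl","rb"))
    seed=[(cd[0][1][:18],cd[0][2])]+[(np.concatenate([np.r_[p,h,t,r] for p,h,t,r in b[4]]),b[3]) for b in best[:3]]
    x,sg=seed[int(sys.argv[1])]
    sig=np.tile([.02,.02,.02,10,5,12],3); lo=np.tile([.38,-.25,.22,-400,0,-400],3); hi=np.tile([.6,.12,.42,400,70,400],3)
    b,x=hc(lambda x:part1(x,sg),x,sig,lo,hi,200,rs)
    print(sys.argv[1],"P1",b,sg,x.round(3).tolist())
    f=lambda z:part2(b[2],np.r_[z,s],sg); out=[]
    for s in(1,-1):
        best2=max(([f(z),z] for z in (np.array([rs.uniform(-30,50),rs.uniform(.5,.65),rs.uniform(-.1,.2),rs.uniform(.15,.25),rs.uniform(-40,40)]) for _ in range(60))),key=lambda c:sc(c[0]))
        e,z=hc(f,best2[1],np.array([10,.03,.04,.03,10]),[-60,.45,-.15,.15,-70],[70,.72,.25,.3,70],100,rs); print(sys.argv[1],"P2",s,e,z.round(3).tolist()); out.append((e,z,s))
    pickle.dump((b,x,sg,out),open(f"r{sys.argv[1]}.pkl","wb"))
E
export OMP_NUM_THREADS=1; nproc; for i in 0 1 2 3; do timeout 570 python3 s3.py $i & done; wait
```

```text
1
0 P1 (np.float64(0.060847181600502426), np.float64(60.57692020095274), array([ 0.21859219,  0.66943533, -0.50825954,  2.19280311,  3.89732051,
        0.32863332,  1.56985078])) -1 [0.595, 0.017, 0.397, -153.112, 20.454, 81.726, 0.509, -0.164, 0.419, -109.334, 26.59, 107.571, 0.6, 0.12, 0.25, 15.318, 51.55, 71.814]
0 P2 1 (np.float64(0.06205827460055413), 40, array([ 0.99418172,  0.7682742 , -0.92727363,  2.27357685,  2.57335327,
        0.53200235, -0.50509043])) [-1.911, 0.649, -0.083, 0.15, -1.378]
0 P2 -1 (np.float64(-0.5000717990782854), np.float64(5.479449272776377), array([ 0.91210742,  0.88771098, -1.3474399 ,  2.04678451,  4.25325565,
       -0.3300718 ,  1.43296051])) [47.453, 0.716, 0.031, 0.296, 53.828]
1 P1 (np.float64(0.05252714823184057), np.float64(47.54655765838058), array([ 0.22220354,  0.67052444, -0.51270631,  2.19256641,  3.8932387 ,
        0.32646275, -1.56628908])) 1 [0.479, 0.003, 0.24, 26.505, 17.093, 147.606, 0.503, -0.028, 0.229, -94.427, 28.645, 34.254, 0.6, 0.12, 0.401, -24.954, 39.705, 62.965]
1 P2 1 (np.float64(-0.5000025177603437), np.float64(6.2162
[... 1116 characters left out ...]
.05332742064456042), np.float64(53.58012667407304), array([ 0.2185658 ,  0.66942713, -0.50822796,  2.19280496,  3.89734564,
        0.32864779, -1.57177772])) 1 [0.559, -0.157, 0.375, -77.685, 6.293, 3.634, 0.474, 0.079, 0.227, -144.9, 29.888, -70.207, 0.6, 0.12, 0.364, -18.799, 41.835, 57.194]
2 P2 1 (np.float64(-0.14868031938833703), np.float64(62.57791847292246), array([ 1.42861169,  1.30210935, -1.4255097 ,  1.99635895,  1.12974359,
        0.56978599, -1.22345572])) [-4.54, 0.597, 0.013, 0.3, 40.981]
2 P2 -1 (np.float64(0.062074629140727394), 40, array([-0.33804511,  0.68580254,  0.64444454,  2.36698002,  3.65383447,
        0.71082972,  0.9355368 ])) [16.438, 0.615, 0.016, 0.15, -6.36]
```

Run:
```python
from sim import *
import pickle
from s3 import q0
b,x,sg,out=pickle.load(open("r1.pkl","rb"))
def el(q):
    A=rz(-q[0]); v=np.array([0,0,.287])+A@[0,-.031,0]; A=A@ry(q[1])@rz(-q[2]); return v+A@[0,-.031,.5416]
for bo in(.09,.13,.16):
  for x2 in (x, np.r_[.48,0,.24,26.5,17,148,.5,-.03,.23,-95,29,35,.6,.12,.4,-25,40,63]):
    W=[(x2[6*i:6*i+3],ori(*x2[6*i+3:6*i+6],sg)) for i in range(3)]
    G=tool(51.25,sg); y=G.apply([0,1,0]); W+=[(C-bo*y,G),(C+.021*y,G)]
    q=q0.copy()
    for w in W:
        q,mm,r=go(q,[w]); print(w[0].round(3),q.round(2),mm.min().round(3),np.argmin(mm),round(r,1),"elbow",el(q).round(2))
    print()
```

```text
[0.479 0.003 0.24 ] [ 0.15  0.02 -0.2   2.17 -0.18  0.68 -0.48] -0.001 5 7.2 elbow [ 0.01 -0.06  0.83]
[ 0.503 -0.028  0.229] [-0.16  0.3  -0.24  1.93  0.55  1.22 -1.35] 0.269 3 6.3 elbow [ 0.18 -0.03  0.8 ]
[0.6   0.12  0.401] [-0.24  0.05 -0.37  1.9   0.77  0.96 -0.96] 0.395 1 7 elbow [ 0.05 -0.05  0.83]
[0.553 0.149 0.126] [ 0.59  0.51 -0.78  2.28  4.45  0.23 -2.06] 0.053 3 23.3 elbow [ 0.21 -0.2   0.75]
[0.602 0.211 0.047] [ 0.22  0.67 -0.51  2.19  3.89  0.33 -1.57] 0.055 5 3.8 elbow [ 0.33 -0.13  0.7 ]

[0.48 0.   0.24] [ 0.15  0.03 -0.2   2.17 -0.18  0.68 -0.48] -0.001 5 7.2 elbow [ 0.01 -0.06  0.83]
[ 0.5  -0.03  0.23] [-0.16  0.3  -0.24  1.93  0.55  1.23 -1.37] 0.273 3 6.4 elbow [ 0.17 -0.03  0.8 ]
[0.6  0.12 0.4 ] [-0.25  0.06 -0.37  1.9   0.78  0.96 -0.97] 0.395 1 8 elbow [ 0.05 -0.05  0.83]
[0.553 0.149 0.126] [ 0.57  0.5  -0.76  2.28  4.45  0.24 -2.07] 0.05 3 23.2 elbow [ 0.21 -0.2   0.75]
[0.602 0.211 0.047] [ 0.22  0.67 -0.51  2.19  3.9   0.33 -1.57] 0.061 4 3.7 elbow [ 0.33 -0.13  0.7 ]

[0.479 0.003 0.24 ] [ 0.15  0.02 -0.2   2.17 -0.18  0.68 -0.48] -0.001 5 7.2 elbow
[... 1246 characters left out ...]
522 0.111 0.175] [-0.14  0.25  0.18  2.36  4.68  0.64 -2.38] -0.173 4 27.0 elbow [ 0.14 -0.04  0.81]
[0.602 0.211 0.047] [-0.27  0.62  0.08  2.23  4.13  0.62 -1.96] -0.173 4 5 elbow [0.32 0.02 0.73]

[0.48 0.   0.24] [ 0.15  0.03 -0.2   2.17 -0.18  0.68 -0.48] -0.001 5 7.2 elbow [ 0.01 -0.06  0.83]
[ 0.5  -0.03  0.23] [-0.16  0.3  -0.24  1.93  0.55  1.23 -1.37] 0.273 3 6.4 elbow [ 0.17 -0.03  0.8 ]
[0.6  0.12 0.4 ] [-0.25  0.06 -0.37  1.9   0.78  0.96 -0.97] 0.395 1 8 elbow [ 0.05 -0.05  0.83]
[0.522 0.111 0.175] [-0.11  0.25  0.15  2.36  4.69  0.63 -2.38] -0.176 4 26.7 elbow [ 0.14 -0.05  0.81]
[0.602 0.211 0.047] [-0.25  0.62  0.06  2.22  4.12  0.61 -1.95] -0.176 4 5 elbow [0.32 0.02 0.73]
```

```bash
cat > nx.py <<'E'
from sim import *
from workcell import arm
def nx(cmdpos,cmdrot,P,G,n):
    d=(G*cmdrot.inv()).as_rotvec()/np.pi; s=(np.array(P)-cmdpos)/.5
    print("total shift",s.round(3),"turn",d.round(3),"deg",np.linalg.norm(d)*180,"mm",np.linalg.norm(s)*500)
    for k in range(1,n+1): print((s*k/n).round(3).tolist(),(d*k/n).round(3).tolist())
def meas():
    s=arm.read_state();q=s["ee_rot"]; return s["position"],R.from_quat([*q[1:],q[0]]),s["joint_positions"],s
E
python3 - <<'E'
from nx import *
p,r,q,s=meas()
nx(p,r,[.48,0,.24],ori(26.5,17,148,1),8)
E
```

```text
total shift [-0.131 -0.252  0.208] turn [-0.164  0.054  0.018] deg 31.253155123191043 mm 176.24259898482444
[-0.016, -0.032, 0.026] [-0.02, 0.007, 0.002]
[-0.033, -0.063, 0.052] [-0.041, 0.014, 0.004]
[-0.049, -0.095, 0.078] [-0.061, 0.02, 0.007]
[-0.066, -0.126, 0.104] [-0.082, 0.027, 0.009]
[-0.082, -0.158, 0.13] [-0.102, 0.034, 0.011]
[-0.098, -0.189, 0.156] [-0.123, 0.041, 0.013]
[-0.115, -0.221, 0.182] [-0.143, 0.047, 0.015]
[-0.131, -0.252, 0.208] [-0.164, 0.054, 0.018]
```

{"api": "arm_command", "payload": {
  "rows": [
    [1, [-0.016, -0.03, 0.03], [-0.02, 0.007, 0.002]],
    [1, [-0.03, -0.06, 0.055], [-0.04, 0.014, 0.004]],
    [1, [-0.05, -0.095, 0.08], [-0.06, 0.02, 0.007]],
    [1, [-0.065, -0.125, 0.105], [-0.08, 0.027, 0.009]],
    [1, [-0.08, -0.16, 0.13], [-0.1, 0.034, 0.011]],
    [1, [-0.1, -0.19, 0.155], [-0.123, 0.04, 0.013]],
    [1, [-0.115, -0.22, 0.18], [-0.143, 0.047, 0.015]],
    [1, [-0.13, -0.25, 0.21], [-0.164, 0.054, 0.018]]
  ]
}}

```text
time: 3.2
position: [0.4794, 0.0005, 0.2431]
ee_rot: [-0.446, 0.237, -0.604, 0.616]
wrist_force: [-0.6, -0.2, -0.2]
finger_gap: 1.0
```

Run:
```python
from nx import *
p,r,q,s=meas()
print(p,q.round(3)); G=ori(26.5,17,148,1); print((G*r.inv()).as_rotvec()/np.pi)
```

```text
[0.47944463 0.00048535 0.24307331] [ 0.203  0.024 -0.258  2.163 -0.17   0.688 -0.486]
[ 8.67399801e-04  5.89847297e-04 -1.45416276e-05]
```

```bash
cat > s4.py <<'E'
from s3 import *
import s3,sys
q0=arm.read_state()["joint_positions"]
th=51.25*np.pi/180; ax=np.array([np.cos(th),np.sin(th),0]); sd=np.array([-ax[1],ax[0],0])
PTS=np.array([C+u*ax*.029+.0225*(np.cos(t)*sd+np.sin(t)*X) for u in(-1,0,1) for t in np.arange(0,6.28,.79)])
def clear(W,q):
    # sampled interpolation between first waypoints; True if hand box avoids platen
    p,r,_=fj(q); r=R.from_matrix(r); worst=9
    for P,G in W:
        d=(G*r.inv()).as_rotvec()
        for f in np.linspace(0,1,9):
            l=(R.from_rotvec(d*f)*r).inv().apply(PTS-(p+(P-p)*f))
            g=np.maximum.reduce([np.abs(l[:,2])-.06,np.abs(l[:,0])-.045,l[:,1]-.005]).min(); worst=min(worst,g)
        p,r=P,G
    return worst
def part1(x,sg,verb=False):
    W=[(x[6*i:6*i+3],ori(*x[6*i+3:6*i+6],sg)) for i in range(3)]
    G=tool(51.25,sg); y=G.apply([0,1,0]); bo=x[18]; W+=[(C-bo*y,G),(C+.021*y,G)]
    if clear(W[2:4],fj_dummy(W[1])) <.015: return -1.5,99,q0
    if verb:
        q=q0
        for w in W: q,m,r=go(q,[w]); print(w[0].round(3),q.round(2),m.min().round(3),np.argmin(m),round(r,1))
    q,mm,rows=go(q0,W); return mm.min(),rows,q
class _D: pass
def fj_dummy(w): return w
_fj=fj
def clear(W,start):
    p,r=start; worst=9
    for P,G in W:
        d=(G*r.inv()).as_rotvec()
        for f in np.linspace(0,1,9):
            l=(R.from_rotvec(d*f)*r).inv().apply(PTS-(p+(P-p)*f))
            g=np.maximum.reduce([np.abs(l[:,2])-.06,np.abs(l[:,0])-.045,l[:,1]-.005]).min(); worst=min(worst,g)
        p,r=P,G
    return worst
if __name__=="__main__":
    rs=np.random.RandomState(int(sys.argv[1])); sg=1
    x=np.r_[.5,-.03,.23,-95,29,35,.6,.12,.4,-25,40,63,.57,.1,.25,20,45,20,.08]
    sig=np.r_[np.tile([.02,.02,.02,10,5,12],3),.01]; lo=np.r_[np.tile([.38,-.25,.2,-400,0,-400],3),.05]; hi=np.r_[np.tile([.68,.15,.42,400,75,400],3),.13]
    b=None
    t0=time.time()
    while time.time()-t0<60:
        y=np.clip(x+rs.randn(19)*sig*2,lo,hi); y[12:18]=np.clip(x[12:18]+rs.randn(6)*sig[12:18]*4,lo[12:18],hi[12:18]); e=part1(y,sg)
        if b is None or sc(e)>sc(b[0]): b=(e,y)
    print(b[0]); x=b[1]
    b,x=hc(lambda x:part1(x,sg),x,sig,lo,hi,240,rs)
    print("P1",b,x.round(3).tolist()); part1(x,sg,True)
    f=lambda z:part2(b[2],np.r_[z,-1],sg)
    c=max(([f(z),z] for z in (np.array([rs.uniform(-30,50),rs.uniform(.5,.65),rs.uniform(-.1,.2),rs.uniform(.15,.25),rs.uniform(-40,40)]) for _ in range(80))),key=lambda c:sc(c[0]))
    e,z=hc(f,c[1],np.array([10,.03,.04,.03,10]),[-60,.45,-.15,.15,-70],[70,.72,.25,.3,70],120,rs); print("P2",e,z.round(3).tolist()); part2(b[2],np.r_[z,-1],sg,True)
    pickle.dump((b,x,sg,z),open("r4.pkl","wb"))
E
timeout 570 python3 s4.py 0
```

```text
(np.float64(0.09760524186852956), np.float64(43.63942116804865), array([ 0.18334485,  0.65947222, -0.46501268,  2.19512938,  3.93343304,
        0.34980343, -1.62099783]))
P1 (np.float64(0.12746093456958807), np.float64(32.04964999757261), array([ 0.15847856,  0.65314504, -0.43464309,  2.1967856 ,  3.95541875,
        0.36471372, -1.65200727])) [0.645, 0.009, 0.242, -107.26, 10.873, 4.702, 0.62, 0.062, 0.302, -17.378, 39.679, 77.927, 0.678, 0.15, 0.266, 18.115, 64.705, 13.865, 0.057]
[0.645 0.009 0.242] [-0.02  0.47 -0.25  1.56  0.29  1.24 -0.74] 0.277 3 4
[0.62  0.062 0.302] [-0.2   0.1  -0.25  2.08  0.91  0.61 -1.2 ] 0.358 3 6.0
[0.678 0.15  0.266] [-0.02  0.29 -0.31  2.29  3.06  0.57 -1.66] 0.133 3 13.0
[0.568 0.167 0.102] [ 0.35  0.52 -0.56  2.26  4.26  0.32 -1.92] 0.127 3 7.0
[0.602 0.211 0.047] [ 0.16  0.65 -0.43  2.2   3.96  0.36 -1.65] 0.148 5 2.0
P2 (np.float64(0.10407814388430969), np.float64(55.57160954386801), array([-0.77887682,  0.82118574,  0.77184384,  2.14199525,  0.95591782,
        0.28413813,  2.42040319])) [-9.966, 0.582, 0.25, 0.152, -64.926]
[0.602 0.211 0.087] [ 0.25  0.59 -0.55  2.19  4.08  0.28 -1.79] 0.11 1
[0.582 0.25  0.152] [-1.45  0.52  0.79  2.24  1.41  0.27 -0.76] 0.1 15
[0.582 0.25  0.152] [-1.42  0.51  0.75  2.24  1.42  0.3   0.28] 0.13 24
[0.582 0.25  0.152] [-1.4   0.5   0.72  2.24  1.43  0.32  1.33] 0.15 33
[0.582 0.25  0.152] [-1.38  0.49  0.7   2.24  1.43  0.33  2.37] 0.16 42
[ 0.607 -0.171  0.138] [-0.76  0.61  0.74  2.13  0.89  0.46  2.61] 0.29 53
[ 0.607 -0.171  0.058] [-0.78  0.82  0.77  2.14  0.96  0.28  2.42] 0.11 55
```

```bash
cat > wp.py <<'E'
from s4 import *
G=tool(51.25,1); y=G.apply([0,1,0])
WA=(np.array([.645,.01,.24]),ori(-107,11,5,1)); WB=(np.array([.62,.06,.3]),ori(-17,40,78,1)); WC=(np.array([.68,.15,.265]),ori(18,65,14,1)); WD=(C-.057*y,G); WE=(C+.021*y,G)
E
python3 - <<'E'
from wp import *; from nx import *
W=[WA,WB,WC,WD,WE]; q=q0
for w in W: q,m,r=go(q,[w]); print(w[0].round(3),q.round(2),m.min().round(3),np.argmin(m),round(r,1))
print(clear([WC,WD],WB))
p,r,q,s=meas(); nx(p,r,*WA,5); nx(*WA,*WB,7)
E
```

```text
[0.645 0.01  0.24 ] [-0.02  0.48 -0.25  1.56  0.29  1.24 -0.75] 0.277 3 4
[0.62 0.06 0.3 ] [-0.2   0.1  -0.24  2.09  0.93  0.6  -1.22] 0.349 3 7
[0.68  0.15  0.265] [-0.03  0.3  -0.31  2.29  3.06  0.58 -1.66] 0.132 3 13.0
[0.568 0.168 0.102] [ 0.35  0.52 -0.55  2.26  4.26  0.32 -1.93] 0.127 3 7.0
[0.602 0.211 0.047] [ 0.15  0.65 -0.43  2.2   3.96  0.37 -1.66] 0.152 5 2.0
0.015584674608971616
total shift [ 0.331  0.019 -0.006] turn [-0.105  0.104  0.046] deg 27.86151996263046 mm 165.85703457157226
[0.066, 0.004, -0.001] [-0.021, 0.021, 0.009]
[0.132, 0.008, -0.002] [-0.042, 0.042, 0.018]
[0.199, 0.011, -0.004] [-0.063, 0.062, 0.028]
[0.265, 0.015, -0.005] [-0.084, 0.083, 0.037]
[0.331, 0.019, -0.006] [-0.105, 0.104, 0.046]
total shift [-0.05  0.1   0.12] turn [-0.037 -0.209  0.111] deg 43.14980867839912 mm 82.00609733428362
[-0.007, 0.014, 0.017] [-0.005, -0.03, 0.016]
[-0.014, 0.029, 0.034] [-0.011, -0.06, 0.032]
[-0.021, 0.043, 0.051] [-0.016, -0.09, 0.048]
[-0.029, 0.057, 0.069] [-0.021, -0.119, 0.064]
[-0.036, 0.071, 0.086] [-0.027, -0.149, 0.079]
[-0.043, 0.086, 0.103] [-0.032, -0.179, 0.095]
[-0.05, 0.1, 0.12] [-0.037, -0.209, 0.111]
```

{"api": "arm_command", "payload": {
  "rows": [
    [1, [0.066, 0.004, -0.001], [-0.021, 0.021, 0.009]],
    [1, [0.132, 0.008, -0.002], [-0.042, 0.042, 0.018]],
    [1, [0.2, 0.01, -0.004], [-0.063, 0.062, 0.028]],
    [1, [0.265, 0.015, -0.005], [-0.084, 0.083, 0.037]],
    [1, [0.33, 0.02, -0.006], [-0.105, 0.104, 0.046]],
    [1, [0.33, 0.02, -0.006], [-0.105, 0.104, 0.046]]
  ]
}}

```text
time: 3.7
position: [0.6509, 0.0161, 0.234]
ee_rot: [-0.341, 0.449, -0.542, 0.623]
wrist_force: [-1.7, 1.8, -2.2]
finger_gap: 1.0
```

Run:
```python
from wp import *; from nx import *
p,r,q,s=meas(); print(q.round(3),p.round(4)); nx(p,r,*WB,7)
```

```text
[-0.037  0.492 -0.237  1.544  0.285  1.237 -0.742] [0.6509 0.0161 0.234 ]
total shift [-0.062  0.088  0.132] turn [-0.038 -0.211  0.11 ] deg 43.40881582941047 mm 85.06153685475871
[-0.009, 0.013, 0.019] [-0.005, -0.03, 0.016]
[-0.018, 0.025, 0.038] [-0.011, -0.06, 0.031]
[-0.026, 0.038, 0.057] [-0.016, -0.091, 0.047]
[-0.035, 0.05, 0.075] [-0.022, -0.121, 0.063]
[-0.044, 0.063, 0.094] [-0.027, -0.151, 0.078]
[-0.053, 0.075, 0.113] [-0.033, -0.181, 0.094]
[-0.062, 0.088, 0.132] [-0.038, -0.211, 0.11]
```

{"api": "arm_command", "payload": {
  "rows": [
    [1, [-0.007, 0.014, 0.017], [-0.005, -0.03, 0.016]],
    [1, [-0.014, 0.03, 0.034], [-0.011, -0.06, 0.032]],
    [1, [-0.02, 0.043, 0.05], [-0.016, -0.09, 0.048]],
    [1, [-0.03, 0.057, 0.07], [-0.021, -0.119, 0.064]],
    [1, [-0.036, 0.07, 0.086], [-0.027, -0.149, 0.079]],
    [1, [-0.043, 0.086, 0.103], [-0.032, -0.179, 0.095]],
    [1, [-0.05, 0.1, 0.12], [-0.037, -0.209, 0.111]],
    [1, [-0.05, 0.1, 0.12], [-0.037, -0.209, 0.111]]
  ]
}}

```text
time: 4.37
position: [0.6162, 0.0624, 0.2983]
ee_rot: [-0.574, 0.326, -0.282, 0.696]
wrist_force: [-0.9, -0.9, -0.7]
finger_gap: 1.0
```

Run:
```python
from wp import *; from nx import *
p,r,q,s=meas(); print(q.round(3),p.round(4)); 
nx(*WB,*WC,8); nx(*WC,*WD,8)
q1=q
for w in [WC,WD,WE]: q1,m,r=go(q1,[w]); print(w[0].round(3),q1.round(2),m.min().round(3),np.argmin(m),round(r,1))
```

```text
[-0.211  0.097 -0.231  2.102  0.928  0.589 -1.219] [0.6162 0.0624 0.2983]
total shift [ 0.12  0.18 -0.07] turn [-0.298 -0.133  0.396] deg 92.324256515754 mm 113.68817000902075
[0.015, 0.022, -0.009] [-0.037, -0.017, 0.049]
[0.03, 0.045, -0.017] [-0.074, -0.033, 0.099]
[0.045, 0.068, -0.026] [-0.112, -0.05, 0.148]
[0.06, 0.09, -0.035] [-0.149, -0.067, 0.198]
[0.075, 0.112, -0.044] [-0.186, -0.083, 0.247]
[0.09, 0.135, -0.052] [-0.223, -0.1, 0.297]
[0.105, 0.158, -0.061] [-0.261, -0.116, 0.346]
[0.12, 0.18, -0.07] [-0.298, -0.133, 0.396]
total shift [-0.224  0.035 -0.325] turn [-0.118  0.056  0.227] deg 47.12984562906592 mm 198.42712739068227
[-0.028, 0.004, -0.041] [-0.015, 0.007, 0.028]
[-0.056, 0.009, -0.081] [-0.029, 0.014, 0.057]
[-0.084, 0.013, -0.122] [-0.044, 0.021, 0.085]
[-0.112, 0.018, -0.163] [-0.059, 0.028, 0.114]
[-0.14, 0.022, -0.203] [-0.074, 0.035, 0.142]
[-0.168, 0.026, -0.244] [-0.088, 0.042, 0.17]
[-0.196, 0.031, -0.285] [-0.103, 0.049, 0.199]
[-0.224, 0.035, -0.325] [-0.118, 0.056, 0.227]
[0.68  0.15  0.265] [-0.04  0.3  -0.3   2.29  3.06  0.58 -1.67] 0.13 3 13.0
[0.568 0.168 0.102] [ 0.33  0.51 -0.53  2.27  4.27  0.33 -1.94] 0.127 3 7.0
[0.602 0.211 0.047] [ 0.15  0.65 -0.42  2.2   3.97  0.37 -1.67] 0.162 5 2
```

{"api": "arm_command", "payload": {
  "rows": [
    [1, [0.009, 0.013, -0.005], [-0.0213, -0.0095, 0.0283]],
    [1, [0.017, 0.026, -0.01], [-0.0426, -0.019, 0.0566]],
    [1, [0.026, 0.039, -0.015], [-0.0639, -0.0285, 0.0849]],
    [1, [0.034, 0.051, -0.02], [-0.085, -0.038, 0.113]],
    [1, [0.043, 0.064, -0.025], [-0.106, -0.0475, 0.1415]],
    [1, [0.051, 0.077, -0.03], [-0.128, -0.057, 0.17]],
    [1, [0.06, 0.09, -0.035], [-0.149, -0.0665, 0.198]],
    [1, [0.069, 0.103, -0.04], [-0.17, -0.076, 0.2264]],
    [1, [0.077, 0.116, -0.045], [-0.192, -0.0855, 0.2547]],
    [1, [0.086, 0.129, -0.05], [-0.213, -0.095, 0.283]]
  ]
}}

```text
time: 5.2
position: [0.6638, 0.126, 0.2742]
ee_rot: [0.709, -0.476, -0.202, -0.48]
wrist_force: [0.2, 0.3, 0.5]
finger_gap: 0.998
```

{"api": "arm_command", "payload": {
  "rows": [
    [1, [0.009, 0.013, -0.005], [-0.0213, -0.0095, 0.0283]],
    [1, [0.017, 0.026, -0.01], [-0.0426, -0.019, 0.0566]],
    [1, [0.026, 0.039, -0.015], [-0.0639, -0.0285, 0.0849]],
    [1, [0.034, 0.051, -0.02], [-0.085, -0.038, 0.113]],
    [1, [0.034, 0.051, -0.02], [-0.085, -0.038, 0.113]]
  ]
}}

```text
time: 5.62
position: [0.6819, 0.1492, 0.2634]
ee_rot: [0.699, -0.495, -0.385, -0.345]
wrist_force: [0.3, -1.4, -0.6]
finger_gap: 1.0
```

Run:
```python
from wp import *; from nx import *
p,r,q,s=meas(); print(s["time"],q.round(3),p.round(4),"ori err",((WC[1]*r.inv()).as_rotvec()).round(3)); 
nx(p,r,*WD,8)
q1=q
for w in [WD,WE]: q1,m,r=go(q1,[w]); print(w[0].round(3),q1.round(2),m.min().round(3),np.argmin(m),round(r,1))
```

```text
5.6167 [-0.039  0.304 -0.299  2.29   3.039  0.576 -1.652] [0.6819 0.1492 0.2634] ori err [ 0.006 -0.002  0.007]
total shift [-0.228  0.037 -0.322] turn [-0.116  0.056  0.229] deg 47.278816586000445 mm 198.32986883099755
[-0.029, 0.005, -0.04] [-0.014, 0.007, 0.029]
[-0.057, 0.009, -0.081] [-0.029, 0.014, 0.057]
[-0.086, 0.014, -0.121] [-0.043, 0.021, 0.086]
[-0.114, 0.018, -0.161] [-0.058, 0.028, 0.114]
[-0.143, 0.023, -0.201] [-0.072, 0.035, 0.143]
[-0.171, 0.028, -0.242] [-0.087, 0.042, 0.172]
[-0.2, 0.032, -0.282] [-0.101, 0.049, 0.2]
[-0.228, 0.037, -0.322] [-0.116, 0.056, 0.229]
[0.568 0.168 0.102] [ 0.35  0.52 -0.55  2.26  4.26  0.32 -1.93] 0.129 3 7.0
[0.602 0.211 0.047] [ 0.16  0.65 -0.43  2.2   3.96  0.37 -1.66] 0.152 5 2.0
```

{"api": "arm_command", "payload": {
  "rows": [
    [1, [-0.028, 0.004, -0.04], [-0.0145, 0.007, 0.0285]],
    [1, [-0.056, 0.009, -0.081], [-0.029, 0.014, 0.057]],
    [1, [-0.085, 0.013, -0.122], [-0.044, 0.021, 0.085]],
    [1, [-0.113, 0.018, -0.162], [-0.059, 0.028, 0.114]],
    [1, [-0.141, 0.022, -0.203], [-0.073, 0.035, 0.142]],
    [1, [-0.17, 0.027, -0.243], [-0.088, 0.042, 0.171]],
    [1, [-0.198, 0.031, -0.284], [-0.102, 0.049, 0.2]],
    [1, [-0.226, 0.035, -0.324], [-0.117, 0.056, 0.228]],
    [1, [-0.226, 0.035, -0.324], [-0.117, 0.056, 0.228]]
  ]
}}

```text
time: 6.37
position: [0.5676, 0.1683, 0.0997]
ee_rot: [0.706, -0.474, -0.524, 0.039]
wrist_force: [0.6, 0.4, -0.5]
finger_gap: 1.002
```

Run:
```python
from wp import *; from nx import *
for n in("top","side"): 
    import cv2; from workcell import cams
    cv2.imwrite(f"pics/{n}2.png",cams.read_camera(n))
p,r,q,s=meas(); print(s["time"],q.round(3),p.round(4),"ori err",((WD[1]*r.inv()).as_rotvec()).round(4)); 
nx(p,r,*WE,4)
a=cv2.imread("pics/top2.png")[150:260,110:260]; cv2.imwrite("pics/top2c.png",cv2.resize(a,None,fx=5,fy=5,interpolation=cv2.INTER_CUBIC))
a=cv2.imread("pics/side2.png")[190:330,180:360]; cv2.imwrite("pics/side2c.png",cv2.resize(a,None,fx=4,fy=4,interpolation=cv2.INTER_CUBIC))
```

```text
6.4667 [ 0.341  0.519 -0.549  2.264  4.235  0.318 -1.91 ] [0.5689 0.1693 0.1019] ori err [-0.0003 -0.0014  0.0083]
total shift [ 0.067  0.082 -0.11 ] turn [-0.    -0.     0.003] deg 0.4832435613320336 mm 76.27146441948547
[0.017, 0.021, -0.027] [-0.0, -0.0, 0.001]
[0.033, 0.041, -0.055] [-0.0, -0.0, 0.001]
[0.05, 0.062, -0.082] [-0.0, -0.0, 0.002]
[0.067, 0.082, -0.11] [-0.0, -0.0, 0.003]
```

View pics/top2c.png

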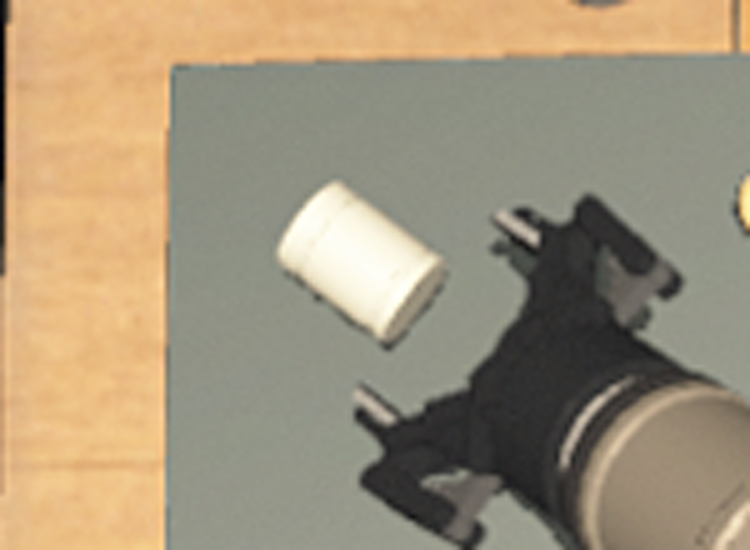

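View pics/side2c.png

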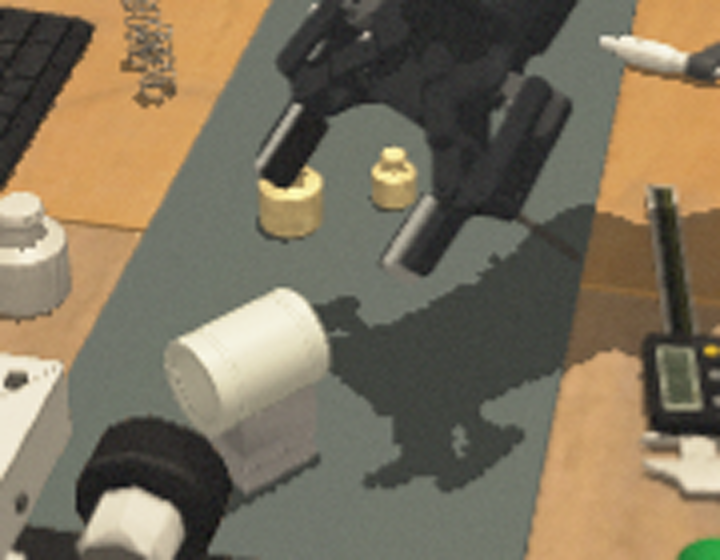

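{"api": "arm_command", "payload": {
  "rows": [
    [1, [0.013, 0.016, -0.022], [0, 0, 0]],
    [1, [0.026, 0.032, -0.044], [0, 0, 0.001]],
    [1, [0.04, 0.049, -0.066], [0, 0, 0.001]],
    [1, [0.053, 0.066, -0.088], [0, 0, 0.002]],
    [1, [0.066, 0.082, -0.11], [0, 0, 0.002]],
    [1, [0.066, 0.082, -0.11], [0, 0, 0.002]],
    [1, [0.066, 0.082, -0.11], [0, 0, 0.002]]
  ]
}}

```text
time: 7.05
position: [0.601, 0.2114, 0.0467]
ee_rot: [0.706, -0.472, -0.527, 0.04]
wrist_force: [0.3, 0.5, 0.2]
finger_gap: 0.999
```

Run:
```python
from wp import *; from nx import *
for n in("top","side"): 
    import cv2; from workcell import cams
    cv2.imwrite(f"pics/{n}3.png",cams.read_camera(n))
p,r,q,s=meas(); print(s["time"],q.round(3),p.round(4),"ori err",((WD[1]*r.inv()).as_rotvec()).round(4),"pos err",(WE[0]-p).round(4),s["wrist_force"]); 
a=cv2.imread("pics/top3.png")[160:250,130:240]; b=cv2.imread("pics/side3.png")[220:330,180:310]; 
a=cv2.resize(a,None,fx=4,fy=4,interpolation=cv2.INTER_CUBIC);b=cv2.resize(b,(352,360),interpolation=cv2.INTER_CUBIC); cv2.imwrite("pics/c5.png",np.hstack([a,b]))
```

```text
7.15 [ 0.144  0.648 -0.417  2.2    3.971  0.372 -1.67 ] [0.6008 0.2104 0.0468] ori err [ 0.0027 -0.001  -0.0027] pos err [0.0015 0.0002 0.0003] [-0.73496631 -0.48315263  1.119323  ]
```

View pics/c5.png

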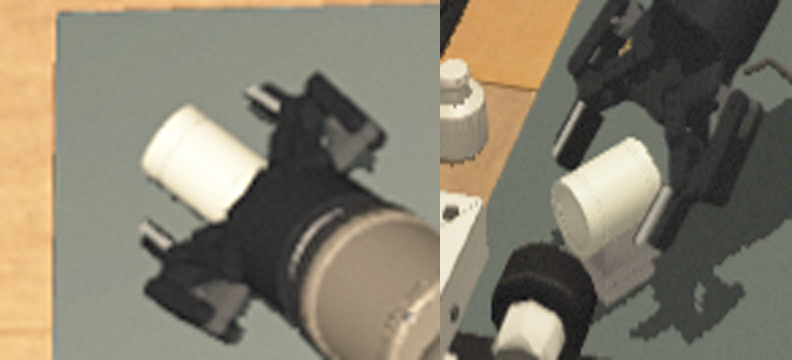

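{"api": "arm_command", "payload": {
  "rows": [
    [-1, [0, 0, 0], [0, 0, 0]],
    [-1, [0, 0, 0], [0, 0, 0]],
    [-1, [0, 0, 0], [0, 0, 0]],
    [-1, [0, 0, 0], [0, 0, 0]],
    [-1, [0, 0, 0], [0, 0, 0]],
    [-1, [0, 0, 0], [0, 0, 0]]
  ],
  "newtons": 40
}}

```text
time: 7.65
position: [0.5995, 0.2113, 0.0463]
ee_rot: [0.706, -0.471, -0.527, 0.042]
wrist_force: [-5.5, -2.3, 8.0]
finger_gap: 0.523
```

{"api": "arm_command", "payload": {
  "rows": [
    [-1, [0, 0, 0], [0, 0, 0]],
    [-1, [0, 0, 0], [0, 0, 0]],
    [-1, [0, 0, 0], [0, 0, 0]],
    [-1, [0, 0, 0], [0, 0, 0]]
  ],
  "newtons": 100
}}

```text
time: 7.98
position: [0.5995, 0.2112, 0.0465]
ee_rot: [0.706, -0.471, -0.527, 0.042]
wrist_force: [-6.6, -1.9, 10.0]
finger_gap: 0.51
```

Run:
```python
from wp import *; from nx import *
p,r,q,s=meas(); print(s["time"],q.round(3),p.round(4),"ori err",((WD[1]*r.inv()).as_rotvec()).round(4),"pos err",(WE[0]-p).round(4),s["wrist_force"],s["finger_gap"]); 
for n in("top","side"): 
    import cv2; from workcell import cams
    cv2.imwrite(f"pics/{n}4.png",cams.read_camera(n))
a=cv2.imread("pics/top4.png")[160:250,130:240]; b=cv2.imread("pics/side4.png")[220:330,180:310]; 
a=cv2.resize(a,None,fx=4,fy=4,interpolation=cv2.INTER_CUBIC);b=cv2.resize(b,(352,360),interpolation=cv2.INTER_CUBIC); cv2.imwrite("pics/c6.png",np.hstack([a,b]))
```

```text
7.9833 [ 0.145  0.649 -0.418  2.201  3.974  0.373 -1.67 ] [0.5995 0.2112 0.0465] ori err [ 0.0019 -0.0014 -0.0061] pos err [ 0.0028 -0.0007  0.0007] [-6.56264074 -1.85637153  9.96441019] 0.5099097782495096
```

View pics/c6.png

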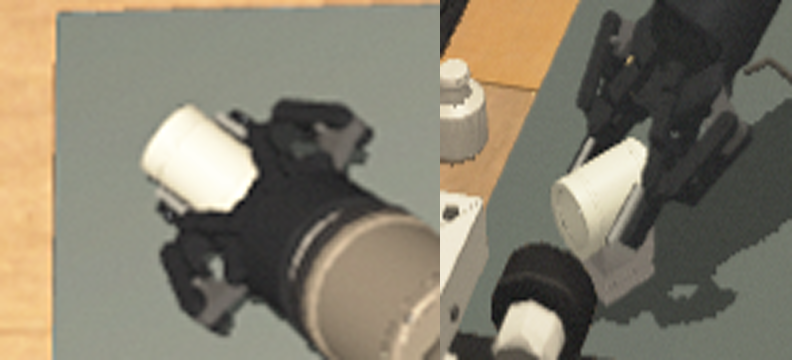

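```bash
cat > s5.py <<'E'
from s3 import *
import sys
from nx import meas
p0,r0,q0,_=meas()
def W2(x,s):
    h1,t1,tx,ty,tz,h2,l=x; sg=1
    G1=tool(h1,sg,t1); y1=G1.apply([0,1,0]); T=np.array([tx,ty,tz])
    Rr=lambda d:R.from_rotvec(y1*np.radians(d))*G1
    H=tool(h2,-sg); yh=H.apply([0,1,0]); Cs=SP+[0,0,.029]+.021*yh
    return [(p0+[0,0,l],r0),(T,G1),(T,Rr(s*60)),(T,Rr(s*120)),(T,Rr(s*180)),(Cs+[0,0,.075],H),(Cs,H)]
def f(x,s):
    q,m,r=go(q0,W2(x,s)); return m.min(),r,q
if __name__=="__main__":
    rs=np.random.RandomState(3)
    lo=np.array([-60,25,.48,-.1,.15,-50,.03]);hi=np.array([60,65,.72,.16,.3,35,.06])
    for s in(-1,1):
        c=[[f(z,s),z] for z in (rs.uniform(lo,hi) for _ in range(150))]; c.sort(key=lambda c:-sc(c[0]))
        print(s,[c[i][0][:2] for i in range(3)])
        for e,z in c[:2]:
            e,z=hc(lambda z:f(z,s),z,np.array([10,6,.03,.04,.03,10,.01]),lo,hi,70,rs)
            print(s,e[:2],z.round(3).tolist())
            q=q0
            for w in W2(z,s): q,m,r=go(q,[w]); print("  ",w[0].round(3),q.round(2),m.min().round(3),np.argmin(m),round(r,1))
E
timeout 570 python3 s5.py
```

```text
-1 [(np.float64(0.09903788732097585), 41), (np.float64(0.09354396239859211), 44), (np.float64(0.10272453746570243), np.float64(60.15958856666513))]
-1 (np.float64(0.12547812175106987), 40) [22.722, 54.87, 0.67, 0.04, 0.171, 9.421, 0.03]
   [0.6   0.211 0.076] [ 0.21  0.6  -0.5   2.2   4.06  0.31 -1.77] 0.138 5 1
   [0.67  0.04  0.171] [ 0.26  0.43 -0.3   2.26  3.67  0.48 -1.72] 0.138 5 5
   [0.67  0.04  0.171] [ 0.02  0.41 -0.02  2.28  3.78  0.55 -0.84] 0.164 3 9
   [0.67  0.04  0.171] [-0.18  0.42  0.22  2.29  3.85  0.62  0.09] 0.151 3 9
   [0.67  0.04  0.171] [-0.37  0.45  0.45  2.3   3.91  0.7   1.03] 0.139 3 9
   [ 0.615 -0.156  0.133] [-0.12  0.46  0.53  2.29  4.2   0.62  0.83] 0.125 3 5
   [ 0.615 -0.156  0.058] [-0.1   0.65  0.52  2.31  3.99  0.78  1.01] 0.133 3 2
-1 (np.float64(0.13673287688066527), 40) [16.228, 53.265, 0.639, -0.1, 0.186, 7.457, 0.03]
   [0.6   0.211 0.076] [ 0.21  0.6  -0.5   2.2   4.06  0.31 -1.77] 0.138 5 1
   [ 0.639 -0.1    0.186] [ 0.58  0.38 -0.36  2.25  4.02  0.44 -1.96] 0.138 5 8
   [ 0.639 -0.1    0.186] [ 0.41  0.36 -0.15  2.27  4.06  0.5  -0.99] 
[... 1124 characters left out ...]
2.26 -0.18 -0.13 -2.54] -0.302 5 2
1 (np.float64(-0.5000955143257624), np.float64(7.247468703575706)) [60.0, 65.0, 0.673, 0.051, 0.3, -45.736, 0.041]
   [0.6   0.211 0.087] [ 0.24  0.58 -0.53  2.19  4.1   0.28 -1.82] 0.114 5 1
   [0.673 0.051 0.3  ] [ 0.69  0.52 -0.68  2.01  5.01  0.63 -2.5 ] -0.5 4 6.2
   [0.673 0.051 0.3  ] [ 0.69  0.52 -0.65  1.99  5.02  0.67 -2.63] -0.512 4 1
   [0.673 0.051 0.3  ] [ 0.67  0.51 -0.63  1.99  5.03  0.69 -2.76] -0.517 4 1
   [0.673 0.051 0.3  ] [ 0.66  0.51 -0.6   1.98  5.03  0.71 -2.88] -0.522 4 1
   [ 0.611 -0.169  0.133] [ 0.62  0.49 -0.56  1.94  5.17  0.73 -2.93] -0.657 4 1
   [ 0.611 -0.169  0.058] [ 0.59  0.47 -0.51  1.92  5.29  0.74 -2.95] -0.778 4 1
```

{"api": "arm_command", "payload": {
  "rows": [
    [-1, [0, 0, 0.02], [0, 0, 0]],
    [-1, [0, 0, 0.04], [0, 0, 0]],
    [-1, [0, 0, 0.06], [0, 0, 0]],
    [-1, [0, 0, 0.07], [0, 0, 0]],
    [-1, [0, 0, 0.07], [0, 0, 0]]
  ]
}}

```text
time: 8.5
position: [0.601, 0.2104, 0.0818]
ee_rot: [0.706, -0.472, -0.527, 0.041]
wrist_force: [0.4, 1.5, -1.0]
finger_gap: 0.509
```

Run:
```python
from sim import *; from nx import *
import cv2; from workcell import cams
p,r,q,s=meas(); print(s["time"],q.round(3),p.round(4),s["wrist_force"],s["finger_gap"]); 
G1=tool(16,1,53);T=np.array([.64,-.06,.19]); y1=G1.apply([0,1,0]); H=tool(8,-1); SP=np.array([.6005,-.158,.044]); Cs=SP+[0,0,.029]+.021*H.apply([0,1,0])
q1=q
for w in [(T,G1)]+[(T,R.from_rotvec(-y1*a)*G1) for a in (1.047,2.094,3.14)]+[(Cs+[0,0,.075],H),(Cs,H)]: q1,m,rr=go(q1,[w]); print("  ",w[0].round(3),q1.round(2),m.min().round(3),np.argmin(m),round(rr,1))
nx(p,r,T,G1,9)
cv2.imwrite("pics/side5.png",cams.read_camera("side")[200:330,170:340])
```

```text
8.5 [ 0.223  0.59  -0.512  2.192  4.083  0.295 -1.794] [0.601  0.2104 0.0818] [ 0.40374236  1.47078613 -0.95883447] 0.50907027316245
   [ 0.64 -0.06  0.19] [ 0.47  0.35 -0.33  2.28  3.85  0.42 -1.88] 0.125 5 8
   [ 0.64 -0.06  0.19] [ 0.26  0.33 -0.1   2.3   3.93  0.48 -0.94] 0.144 3 9
   [ 0.64 -0.06  0.19] [0.09 0.33 0.1  2.31 3.98 0.53 0.03] 0.132 3 9
   [ 0.64 -0.06  0.19] [-0.07  0.34  0.28  2.32  4.02  0.58  1.01] 0.122 3 9
   [ 0.615 -0.156  0.133] [0.04 0.42 0.33 2.29 4.12 0.52 0.91] 0.122 3 3
   [ 0.615 -0.156  0.058] [0.02 0.61 0.35 2.31 3.91 0.69 1.11] 0.134 3 2
total shift [ 0.078 -0.541  0.216] turn [ 0.026 -0.038 -0.197] deg 36.354721768565675 mm 293.8290670904007
[0.009, -0.06, 0.024] [0.003, -0.004, -0.022]
[0.017, -0.12, 0.048] [0.006, -0.008, -0.044]
[0.026, -0.18, 0.072] [0.009, -0.013, -0.066]
[0.035, -0.24, 0.096] [0.011, -0.017, -0.087]
[0.043, -0.3, 0.12] [0.014, -0.021, -0.109]
[0.052, -0.36, 0.144] [0.017, -0.025, -0.131]
[0.061, -0.421, 0.168] [0.02, -0.03, -0.153]
[0.069, -0.481, 0.192] [0.023, -0.034, -0.175]
[0.078, -0.541, 0.216] [0.026, -0.038, -0.197]
```

View pics/side5.png

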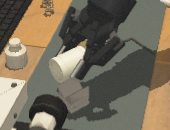

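{"api": "arm_command", "payload": {
  "rows": [
    [-1, [0.005, -0.04, 0.05], [0.003, -0.004, -0.022]],
    [-1, [0.015, -0.1, 0.09], [0.006, -0.008, -0.044]],
    [-1, [0.025, -0.16, 0.12], [0.009, -0.013, -0.066]],
    [-1, [0.035, -0.22, 0.15], [0.011, -0.017, -0.087]],
    [-1, [0.043, -0.28, 0.18], [0.014, -0.021, -0.109]],
    [-1, [0.052, -0.35, 0.2], [0.017, -0.025, -0.131]],
    [-1, [0.06, -0.42, 0.21], [0.02, -0.03, -0.153]],
    [-1, [0.07, -0.48, 0.216], [0.023, -0.034, -0.175]],
    [-1, [0.078, -0.54, 0.216], [0.026, -0.038, -0.197]],
    [-1, [0.078, -0.54, 0.216], [0.026, -0.038, -0.197]]
  ]
}}

```text
time: 9.38
position: [0.6388, -0.0652, 0.1873]
ee_rot: [0.67, -0.585, -0.396, -0.227]
wrist_force: [0.5, 0.3, -1.1]
finger_gap: 0.508
```

Run:
```python
from sim import *; from nx import *
p,r,q,s=meas(); print(s["time"],q.round(3),p.round(4),s["wrist_force"],s["finger_gap"]); 
H=tool(8,-1); SP=np.array([.6005,-.158,.044]); Cs=SP+[0,0,.029]+.021*H.apply([0,1,0])
y1=r.apply([0,1,0]); T=p; G1=r; print("unit turn axis -y1",-y1)
q1=q
for w in [(T,R.from_rotvec(-y1*a)*G1) for a in (1.047,2.094,3.14)]+[(Cs+[0,0,.075],H),(Cs,H)]: q1,m,rr=go(q1,[w]); print("  ",w[0].round(3),q1.round(2),m.min().round(3),np.argmin(m),round(rr,1))
print("per 60deg units",(-y1/3).round(4), "per row of 6 deg", (-y1/30).round(4))
```

```text
9.3833 [ 0.479  0.353 -0.34   2.284  3.837  0.415 -1.864] [ 0.6388 -0.0652  0.1873] [ 0.48791137  0.32691208 -1.14297391] 0.5079249235128898
unit turn axis -y1 [-0.76808181 -0.21200533  0.60423842]
   [ 0.639 -0.065  0.187] [ 0.27  0.34 -0.1   2.3   3.92  0.48 -0.93] 0.142 3 9
   [ 0.639 -0.065  0.187] [0.1  0.33 0.1  2.31 3.97 0.53 0.03] 0.13 3 9
   [ 0.639 -0.065  0.187] [-0.06  0.34  0.29  2.32  4.01  0.59  1.01] 0.12 3 9
   [ 0.615 -0.156  0.133] [0.04 0.42 0.33 2.29 4.12 0.52 0.91] 0.12 3 3
   [ 0.615 -0.156  0.058] [0.02 0.61 0.35 2.31 3.91 0.69 1.11] 0.134 3 2
per 60deg units [-0.256  -0.0707  0.2014] per row of 6 deg [-0.0256 -0.0071  0.0201]
```

{"api": "arm_command", "payload": {
  "rows": [
    [-1, [0, 0, 0], [-0.0256, -0.0071, 0.0201]],
    [-1, [0, 0, 0], [-0.0512, -0.0142, 0.0402]],
    [-1, [0, 0, 0], [-0.0768, -0.0213, 0.0603]],
    [-1, [0, 0, 0], [-0.1024, -0.0284, 0.0804]],
    [-1, [0, 0, 0], [-0.128, -0.0355, 0.1005]],
    [-1, [0, 0, 0], [-0.1536, -0.0426, 0.1206]],
    [-1, [0, 0, 0], [-0.1792, -0.0497, 0.1407]],
    [-1, [0, 0, 0], [-0.2048, -0.0568, 0.1608]],
    [-1, [0, 0, 0], [-0.2304, -0.0639, 0.1809]],
    [-1, [0, 0, 0], [-0.256, -0.071, 0.201]]
  ]
}}

```text
time: 10.22
position: [0.639, -0.0585, 0.1877]
ee_rot: [-0.381, 0.617, 0.681, -0.102]
wrist_force: [-0.0, -0.1, -1.8]
finger_gap: 0.508
```

{"api": "arm_command", "payload": {
  "rows": [
    [-1, [0, 0, 0], [-0.0256, -0.0071, 0.0201]],
    [-1, [0, 0, 0], [-0.0512, -0.0142, 0.0402]],
    [-1, [0, 0, 0], [-0.0768, -0.0213, 0.0603]],
    [-1, [0, 0, 0], [-0.1024, -0.0284, 0.0804]],
    [-1, [0, 0, 0], [-0.128, -0.0355, 0.1005]],
    [-1, [0, 0, 0], [-0.1536, -0.0426, 0.1206]],
    [-1, [0, 0, 0], [-0.1792, -0.0497, 0.1407]],
    [-1, [0, 0, 0], [-0.2048, -0.0568, 0.1608]],
    [-1, [0, 0, 0], [-0.2304, -0.0639, 0.1809]],
    [-1, [0, 0, 0], [-0.256, -0.071, 0.201]]
  ]
}}

```text
time: 11.05
position: [0.639, -0.0585, 0.1877]
ee_rot: [0.01, 0.486, 0.778, -0.399]
wrist_force: [0.7, -0.6, -0.4]
finger_gap: 0.511
```

{"api": "arm_command", "payload": {
  "rows": [
    [-1, [0, 0, 0], [-0.0256, -0.0071, 0.0201]],
    [-1, [0, 0, 0], [-0.0512, -0.0142, 0.0402]],
    [-1, [0, 0, 0], [-0.0768, -0.0213, 0.0603]],
    [-1, [0, 0, 0], [-0.1024, -0.0284, 0.0804]],
    [-1, [0, 0, 0], [-0.128, -0.0355, 0.1005]],
    [-1, [0, 0, 0], [-0.1536, -0.0426, 0.1206]],
    [-1, [0, 0, 0], [-0.1792, -0.0497, 0.1407]],
    [-1, [0, 0, 0], [-0.2048, -0.0568, 0.1608]],
    [-1, [0, 0, 0], [-0.2304, -0.0639, 0.1809]],
    [-1, [0, 0, 0], [-0.256, -0.071, 0.201]]
  ]
}}

```text
time: 11.88
position: [0.639, -0.0584, 0.1878]
ee_rot: [0.399, 0.225, 0.667, -0.588]
wrist_force: [-0.4, -0.5, -1.5]
finger_gap: 0.509
```

Run:
```python
from sim import *; from nx import *
import cv2; from workcell import cams
p,r,q,s=meas(); print(s["time"],q.round(3),p.round(4),s["wrist_force"],s["finger_gap"]); 
H=tool(8,-1); SP=np.array([.6005,-.158,.044]); Cs=SP+[0,0,.029]+.021*H.apply([0,1,0])
nx(p,r,Cs+[0,0,.075],H,5)
for n in("top","side"): cv2.imwrite(f"pics/{n}6.png",cams.read_camera(n))
```

```text
11.8833 [-0.091  0.34   0.296  2.325  3.979  0.576  1.038] [ 0.639  -0.0584  0.1878] [-0.38764409 -0.49360665 -1.46280185] 0.5089636085885609
total shift [-0.048 -0.195 -0.109] turn [-0.006  0.043 -0.042] deg 10.818955007163204 mm 114.29611070827183
[-0.01, -0.039, -0.022] [-0.001, 0.009, -0.008]
[-0.019, -0.078, -0.044] [-0.002, 0.017, -0.017]
[-0.029, -0.117, -0.066] [-0.003, 0.026, -0.025]
[-0.038, -0.156, -0.087] [-0.004, 0.034, -0.033]
[-0.048, -0.195, -0.109] [-0.006, 0.043, -0.042]
```

View pics/side6.png

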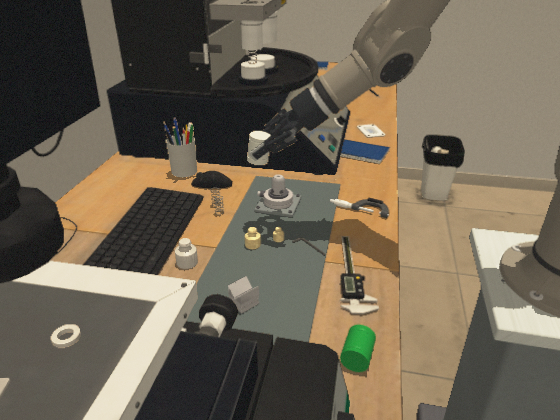

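{"api": "arm_command", "payload": {
  "rows": [
    [-1, [-0.008, -0.03, -0.01], [-0.001, 0.007, -0.007]],
    [-1, [-0.016, -0.065, -0.02], [-0.002, 0.014, -0.014]],
    [-1, [-0.024, -0.1, -0.035], [-0.003, 0.021, -0.021]],
    [-1, [-0.032, -0.13, -0.055], [-0.004, 0.028, -0.028]],
    [-1, [-0.04, -0.165, -0.08], [-0.005, 0.036, -0.035]],
    [-1, [-0.048, -0.195, -0.1], [-0.006, 0.043, -0.042]],
    [-1, [-0.048, -0.195, -0.109], [-0.006, 0.043, -0.042]],
    [-1, [-0.048, -0.195, -0.109], [-0.006, 0.043, -0.042]],
    [-1, [-0.048, -0.195, -0.109], [-0.006, 0.043, -0.042]]
  ]
}}

```text
time: 12.73
position: [0.6154, -0.1561, 0.1335]
ee_rot: [0.313, 0.226, 0.671, -0.633]
wrist_force: [0.3, 0.3, 0.1]
finger_gap: 0.512
```

Run:
```python
from sim import *; from nx import *
import cv2; from workcell import cams
for n in("top","side"): cv2.imwrite(f"pics/{n}7.png",cams.read_camera(n))
p,r,q,s=meas(); print(s["time"],q.round(3),p.round(4),s["wrist_force"],s["finger_gap"]); 
H=tool(8,-1); SP=np.array([.6005,-.158,.044]); Cs=SP+[0,0,.029]+.021*H.apply([0,1,0])
nx(p,r,Cs+[0,0,.075],H,1)
a=cv2.imread("pics/top7.png")[150:250,300:400]; b=cv2.imread("pics/side7.png")[120:230,220:330]; 
a=cv2.resize(a,(400,400),interpolation=cv2.INTER_CUBIC);b=cv2.resize(b,(400,400),interpolation=cv2.INTER_CUBIC); cv2.imwrite("pics/c7.png",np.hstack([a,b]))
```

```text
12.8333 [0.031 0.419 0.331 2.288 4.12  0.52  0.906] [ 0.6157 -0.1558  0.1342] [-0.00189674 -0.31224521 -0.72267943] 0.5082871226213378
total shift [-0.001 -0.    -0.002] turn [-0.001  0.     0.001] deg 0.3025896818079486 mm 1.1475427947702819
[-0.001, -0.0, -0.002] [-0.001, 0.0, 0.001]
```

View pics/c7.png

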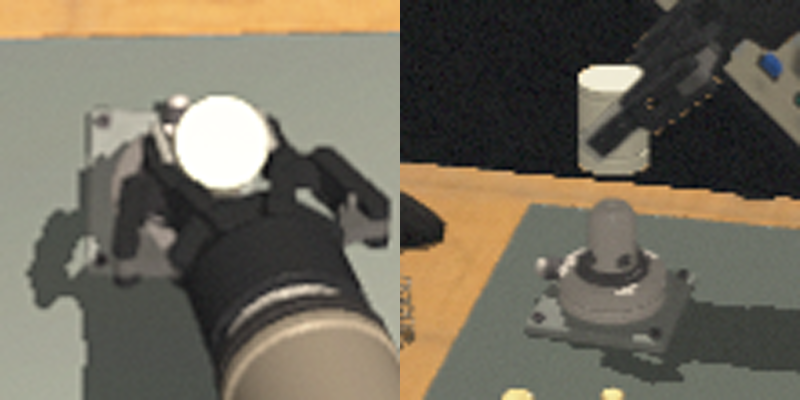

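```bash
cat > ms.py <<'E'
from h import *
def topface(f,th=225):
    t=cv2.imread(f); g=cv2.cvtColor(t,cv2.COLOR_BGR2GRAY); m=(g>th).astype(np.uint8); z=np.zeros_like(m); z[160:215,330:385]=m[160:215,330:385]
    c=max(cv2.findContours(z,0,cv2.CHAIN_APPROX_NONE)[0],key=cv2.contourArea); e=cv2.fitEllipse(c); A=cv2.contourArea(c); M=cv2.moments(z,True); return e,A,(M["m10"]/M["m00"],M["m01"]/M["m00"]),M["m00"]
E
python3 - <<'E'
from ms import *
for th in(170,200,225,240):
    e,A,m,a=topface("pics/top7.png",th); print(th,e,A,m,a); print("z from size?", onz("top",[e[0]],.177), onz("top",[m],.177))
# expected px diameter at z .177
pr=proj("top",[[.6005,-.158-.0225,.177],[.6005,-.158+.0225,.177],[.6005,-.158,.177]]); print(pr, np.linalg.norm(pr[0]-pr[1]))
b=cv2.imread("pics/side7.png")[130:185,260:320]; cv2.imwrite("pics/c8.png",cv2.resize(b,None,fx=10,fy=10,interpolation=cv2.INTER_CUBIC))
E
```

```text
170 ((352.46240234375, 184.5455322265625), (20.840394973754883, 36.41075134277344), 103.55401611328125) 466.0 (352.7252336448598, 184.60747663551402) 535.0
z from size? [[ 0.60114344 -0.15516222  0.177     ]] [[ 0.60100946 -0.15567481  0.177     ]]
200 ((355.0930480957031, 185.04977416992188), (22.210004806518555, 22.816120147705078), 116.78767395019531) 395.5 (354.71106094808124, 184.8194130925508) 443.0
z from size? [[ 0.6000337  -0.16030268  0.177     ]] [[ 0.60050853 -0.15956982  0.177     ]]
225 ((354.99017333984375, 185.053955078125), (21.845535278320312, 22.461498260498047), 129.3827362060547) 383.5 (354.78959810874704, 184.92198581560282) 423.0
z from size? [[ 0.60002939 -0.16009958  0.177     ]] [[ 0.60030068 -0.15971573  0.177     ]]
240 ((354.9272766113281, 184.97659301757812), (21.616317749023438, 22.27252197265625), 146.4010009765625) 376.0 (354.84671532846716, 184.91727493917276) 411.0
z from size? [[ 0.60018628 -0.15998233  0.177     ]] [[ 0.60030785 -0.1598287   0.177     ]]
[[365.31537121 184.61619564]
 [342.49924714 185.06417351]
 [353.91532884 184.8393039 ]] 22.820521510133528
```

View pics/c8.png

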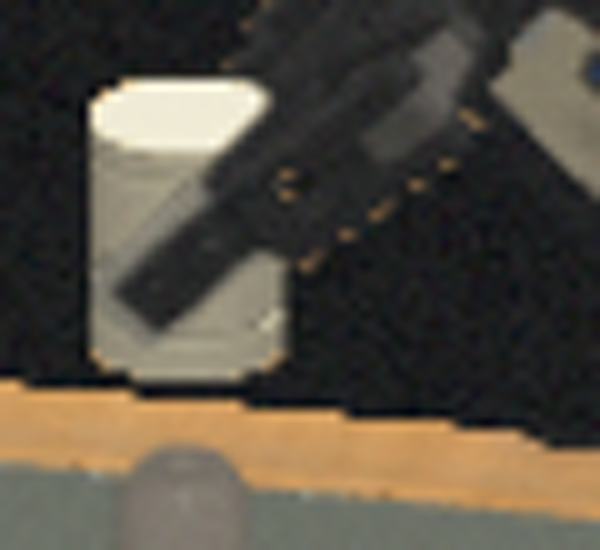

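Run:
```python
from ms import *
def edge(g,row,x0,x1,pol):
    l=g[row-1:row+2,x0:x1].mean(0); d=np.diff(l)*pol; i=int(np.argmax(d)); 
    lo=max(i-2,0); w=np.clip(d[lo:i+3],0,None); return x0+(np.arange(lo,lo+len(w))*w).sum()/w.sum()+.5
s=cv2.imread("pics/side7.png"); g=cv2.cvtColor(s,cv2.COLOR_BGR2GRAY).astype(float)
s0=cv2.imread("pics/side0.png"); g0=cv2.cvtColor(s0,cv2.COLOR_BGR2GRAY).astype(float)
print(g[163,262:295].round()); print(g0[184,265:292].round()); print(g0[181,265:292].round()); print(g0[186,265:292].round())
```

```text
[ 22.  28.  25.  28.  35.  33.  28. 116. 137. 144. 143. 123. 118. 102.
 111. 128. 134. 140. 140. 139. 143. 146. 149. 149. 142. 137.  77.  28.
  22.  20.  26.  31.  27.]
[105. 109. 109. 107. 107. 105. 102. 107. 109. 114. 119. 116. 117. 119.
 118. 118. 116. 120. 118. 109. 107. 106. 104. 107. 106. 106. 107.]
[106. 106. 107. 104. 105. 108. 104. 107. 109. 115. 124. 128. 128. 133.
 131. 129. 126. 126. 123. 112. 109. 108. 109. 108. 108. 104. 106.]
[108. 111. 104. 107. 106. 109. 102. 106. 108. 117. 119. 117. 119. 119.
 118. 115. 117. 118. 120. 110. 108. 108. 107. 105. 108. 105. 106.]
```

Run:
```python
from ms import *
s0=cv2.imread("pics/side0.png").astype(float); s7=cv2.imread("pics/side7.png").astype(float)
for nm,s in(("0",s0),("7",s7)):
    d=s[...,2]-s[...,1]
    for a,b in((180,184),(184,188),(188,191)):
        print(nm,a,(d[a:b,266:292].mean(0)).round().astype(int))
c=s7[...,2]
for r in (150,156,160,162,164): print(r,c[r,264:292].astype(int))
```

```text
0 180 [-5 -5 -6 -4 -4 -1  5  7  8  7  7  7  7  7  9  9  8  8  4 -2 -4 -4 -5 -4
 -5 -4]
0 184 [-5 -5 -4 -4 -6 -2  5  7  6  6  7  8  8  8  6  7  7  6  6 -2 -4 -4 -5 -4
 -4 -5]
0 188 [ 1  4  6  5  5  4  5  7  6  7  7  6  8  7  6  6  6  6  5  5  7  7  6  3
 -1 -4]
7 180 [-4 -4 -4 -4 -4  0  6  7  7  8  7  6  6  7  8  8  8  8  4 -2 -6 -4 -4 -6
 -5 -3]
7 184 [-5 -5 -6 -5 -4  0  6  8  6  7  8  8  8  8  8  7  7  7  6 -2 -4 -4 -5 -4
 -4 -4]
7 188 [ 0  4  6  6  4  2  3  6  6  6  7  6  6  8  7  7  5  6  5  4  2  5  4  3
  0 -3]
150 [ 27  24  28  27  33 126 142 147 147 153 153 156 138 142 129 126  90  51
  30  34  39  40  41  39  38  43  44  42]
156 [ 26  27  31  27  31 104 119 122 124  94  60  49  38  37  35  40  37  42
  44  74 112 135 142 140 100  51 111  72]
160 [ 30  31  34  30  23 115 125 118  80  43  40  40  40  39  41  73 127 155
 155 155 150 148 146 139  75  20  18  28]
162 [ 30  29  17  27  36 126 147 136 125 120  92  53  56 111 137 153 158 156
 159 156 144 132 192 166  86  24  34  28]
164 [ 25  25  25  21  25 120 144 147 151 146 134 141 160 166 170 169 166 166
 163 155 155 149 147 141  81  29  28  32]
```

Run:
```python
from ms import *
for P in ([.6005,-.158,.062],[.6005,-.158,.07],[.6003,-.1597,.125],[.6003,-.1597,.135],[.6003,-.1597,.119],[.6003,-.1597,.177],[.5993,-.1597,.135]): print(P,proj("side",[P]))
print(onz("side",[(277.9,184)],.066),onz("top",[(347.8,193)],.086))
# platen top face & bottom rim in side view: top face back edge/front edge
```

```text
[0.6005, -0.158, 0.062] [[277.68788693 184.54129106]]
[0.6005, -0.158, 0.07] [[277.68209453 181.61199626]]
[0.6003, -0.1597, 0.125] [[277.87449304 160.55281753]]
[0.6003, -0.1597, 0.135] [[277.86808306 156.66075021]]
[0.6003, -0.1597, 0.119] [[277.87832013 162.86971007]]
[0.6003, -0.1597, 0.177] [[277.84072257 139.88248691]]
[0.5993, -0.1597, 0.135] [[278.28719039 156.69740793]]
[[ 0.59903039 -0.15353879  0.066     ]] [[ 0.60012097 -0.15911915  0.086     ]]
```

{"api": "arm_command", "payload": {
  "rows": [
    [-1, [0.001, 0.0034, -0.015], [0, 0, 0]],
    [-1, [0.001, 0.0034, -0.03], [0, 0, 0]],
    [-1, [0.001, 0.0034, -0.045], [0, 0, 0]],
    [-1, [0.001, 0.0034, -0.05], [0, 0, 0]],
    [-1, [0.001, 0.0034, -0.05], [0, 0, 0]],
    [-1, [0.001, 0.0034, -0.05], [0, 0, 0]]
  ]
}}

```text
time: 13.33
position: [0.6158, -0.1549, 0.1088]
ee_rot: [0.313, 0.227, 0.671, -0.633]
wrist_force: [-0.2, -0.3, -0.9]
finger_gap: 0.51
```

Run:
```python
from ms import *; from nx import *
for n in("top","side"): cv2.imwrite(f"pics/{n}8.png",cams.read_camera(n))
p,r,q,s=meas(); print(s["time"],q.round(3),p.round(4),s["wrist_force"],s["finger_gap"]); 
H=tool(8,-1); print("tilt err",(H*r.inv()).as_rotvec().round(4))
for th in(200,225,240):
    e,A,m,a=topface("pics/top8.png",th); print(th,e,A,onz("top",[e[0]],.151),onz("top",[m],.151))
b=cv2.imread("pics/side8.png")[140:205,250:315]; cv2.imwrite("pics/c9.png",cv2.resize(b,None,fx=9,fy=9,interpolation=cv2.INTER_CUBIC))
c=cv2.imread("pics/side8.png")[...,2]
for rr in range(166,180,2): print(rr,c[rr,264:292].astype(int))
```

```text
13.4333 [0.019 0.48  0.345 2.298 4.034 0.574 0.986] [ 0.6161 -0.1552  0.1094] [-0.21321883 -0.12561177 -1.42291634] 0.5130514853338567
tilt err [-0.002   0.0007  0.0059]
200 ((352.2406005859375, 186.93641662597656), (21.501649856567383, 23.673295974731445), 115.12506866455078) 387.0 [[ 0.60114991 -0.15870979  0.151     ]] [[ 0.60099275 -0.15819386  0.151     ]]
225 ((352.07562255859375, 186.9239044189453), (21.397871017456055, 23.280651092529297), 114.35596466064453) 376.5 [[ 0.60118215 -0.15837779  0.151     ]] [[ 0.60100568 -0.15819823  0.151     ]]
240 ((352.17645263671875, 187.12179565429688), (20.698415756225586, 22.47301483154297), 114.9006576538086) 356.5 [[ 0.60077352 -0.15856414  0.151     ]] [[ 0.60066141 -0.15845413  0.151     ]]
166 [ 28  30  26  33  26 111 137 131 126  97  63  43  42  40  35  40  42  41
  35  70 125 142 142 103  50  38 112  71]
168 [ 27  26  31  26  28 113 123  81  48  45  41  56  45  40  42  38  36  72
 126 148 148 148 144 155  93  36  31  30]
170 [208 207 209 204 194 140 124 122  79  47  39  37  38  41  74 114 141 152
 155 153 151 148 148 179 100  30  28  31]
172 [204 208 202 206 186 149 151 142 127 122  90  51  73 126 154 160 160 158
 159 148 140 143 178 166 198 207 210 212]
174 [194 191 193 195 194 152 145 149 152 144 145 143 161 172 176 168 165 160
 160 155 151 150 144 174 196 201 204 203]
176 [179 183 185 165 199 208 195 170 156 156 155 159 162 158 158 159 160 158
 154 154 149 166 189 189 192 195 196 191]
178 [107 109 108 109 107 112 113 109 111 117 125 124 129 127 133 133 131 133
 130 122 133 179 182 185 203 206 201 202]
```

View pics/c9.png

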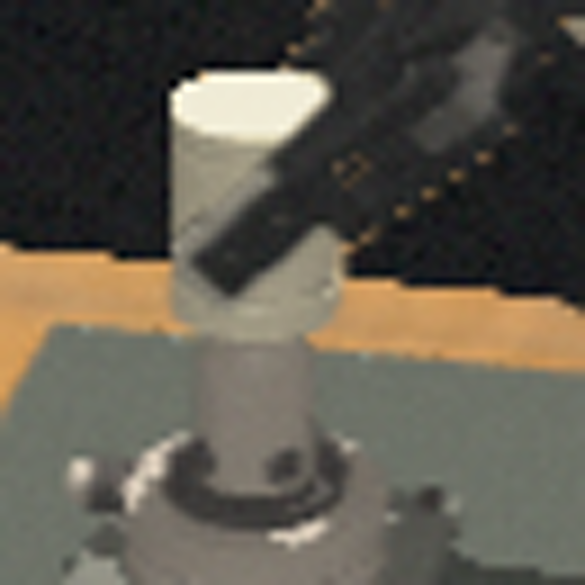

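{"api": "arm_command", "payload": {
  "rows": [
    [-1, [0, 0, -0.008], [0, 0, 0]],
    [-1, [0, 0, -0.016], [0, 0, 0]],
    [-1, [0, 0, -0.024], [0, 0, 0]],
    [-1, [0, 0, -0.03], [0, 0, 0]],
    [-1, [0, 0, -0.03], [0, 0, 0]],
    [-1, [0, 0, -0.03], [0, 0, 0]]
  ]
}}

```text
time: 13.93
position: [0.6157, -0.1546, 0.0935]
ee_rot: [0.313, 0.226, 0.671, -0.633]
wrist_force: [0.7, 2.1, -2.1]
finger_gap: 0.511
```

{"api": "arm_command", "payload": {
  "rows": [
    [-1, [0, 0, -0.006], [0, 0, 0]],
    [-1, [0, 0, -0.012], [0, 0, 0]],
    [-1, [0, 0, -0.016], [0, 0, 0]],
    [-1, [0, 0, -0.016], [0, 0, 0]],
    [-1, [0, 0, -0.016], [0, 0, 0]]
  ]
}}

```text
time: 14.35
position: [0.6158, -0.1547, 0.0858]
ee_rot: [0.314, 0.226, 0.671, -0.633]
wrist_force: [0.9, 2.1, -1.5]
finger_gap: 0.507
```

Run:
```python
from ms import *; from nx import *
for n in("top","side"): cv2.imwrite(f"pics/{n}9.png",cams.read_camera(n))
p,r,q,s=meas(); print(s["time"],q.round(3),p.round(4),s["wrist_force"],s["wrist_torque"],s["finger_gap"]); 
H=tool(8,-1); print("tilt err",(H*r.inv()).as_rotvec().round(4))
for th in(200,225,240):
    e,A,m,a=topface("pics/top9.png",th); print(th,e,A,onz("top",[e[0]],.128),onz("top",[m],.128))
b=cv2.imread("pics/side9.png")[145:215,245:315]; cv2.imwrite("pics/c10.png",cv2.resize(b,None,fx=8,fy=8,interpolation=cv2.INTER_CUBIC))
```

```text
14.45 [0.013 0.539 0.353 2.304 3.971 0.626 1.046] [ 0.6158 -0.1547  0.0859] [ 0.36893158  3.69133418 -2.73977003] [0.31011187 1.04698643 0.38172394] 0.5130115933466376
tilt err [-0.0022 -0.0002  0.0052]
200 ((349.06585693359375, 188.83541870117188), (20.789325714111328, 27.73200798034668), 102.02342987060547) 388.5 [[ 0.60153397 -0.15570022  0.128     ]] [[ 0.60210336 -0.15713911  0.128     ]]
225 ((349.7545166015625, 188.83502197265625), (20.38290786743164, 24.75180435180664), 113.12503814697266) 368.0 [[ 0.60150626 -0.1571199   0.128     ]] [[ 0.60178175 -0.15721829  0.128     ]]
240 ((349.8804016113281, 188.86009216308594), (20.166418075561523, 23.72232437133789), 117.2977294921875) 350.5 [[ 0.60144873 -0.15737723  0.128     ]] [[ 0.60140539 -0.15785085  0.128     ]]
```

View pics/c10.png

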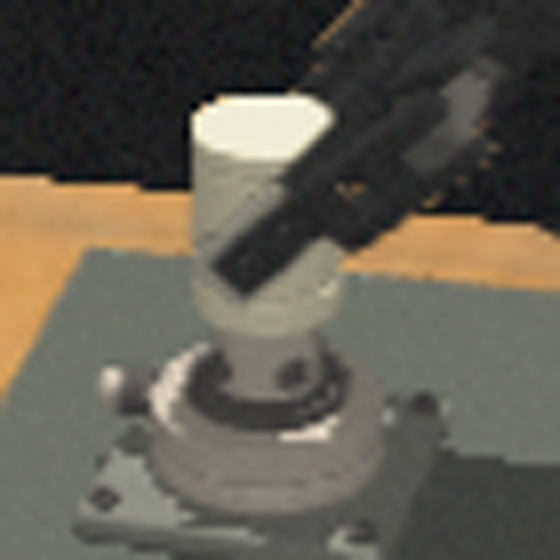

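{"api": "arm_command", "payload": {
  "rows": [
    [-1, [0, 0.001, -0.006], [0, 0, 0]],
    [-1, [0, 0.001, -0.012], [0, 0, 0]],
    [-1, [0, 0.001, -0.018], [0, 0, 0]],
    [-1, [0, 0.001, -0.02], [0, 0, 0]],
    [-1, [0, 0.001, -0.02], [0, 0, 0]],
    [-1, [0, 0.001, -0.02], [0, 0, 0]]
  ]
}}

```text
time: 14.95
position: [0.6158, -0.1546, 0.0758]
ee_rot: [0.313, 0.227, 0.671, -0.633]
wrist_force: [-0.1, 1.3, -2.5]
finger_gap: 0.514
```

{"api": "arm_command", "payload": {
  "rows": [
    [-1, [0, 0, -0.004], [0, 0, 0]],
    [-1, [0, 0, -0.008], [0, 0, 0]],
    [-1, [0, 0, -0.01], [0, 0, 0]],
    [-1, [0, 0, -0.01], [0, 0, 0]],
    [-1, [0, 0, -0.01], [0, 0, 0]]
  ]
}}

```text
time: 15.37
position: [0.6165, -0.1543, 0.0718]
ee_rot: [0.314, 0.227, 0.67, -0.633]
wrist_force: [-1.1, 3.2, 4.7]
finger_gap: 0.507
```

{"api": "arm_command", "payload": {
  "rows": [
    [-1, [0, 0, -0.002], [0, 0, 0]],
    [-1, [0, 0, -0.004], [0, 0, 0]],
    [-1, [0, 0, -0.006], [0, 0, 0]],
    [-1, [0, 0, -0.006], [0, 0, 0]]
  ]
}}

```text
time: 15.7
position: [0.6164, -0.154, 0.0689]
ee_rot: [0.314, 0.227, 0.671, -0.632]
wrist_force: [-1.2, 3.4, 5.0]
finger_gap: 0.509
```

{"api": "arm_command", "payload": {
  "rows": [
    [-1, [0, 0, -0.002], [0, 0, 0]],
    [-1, [0, 0, -0.004], [0, 0, 0]],
    [-1, [0, 0, -0.006], [0, 0, 0]],
    [-1, [0, 0, -0.006], [0, 0, 0]]
  ]
}}

```text
time: 16.03
position: [0.6156, -0.154, 0.0643]
ee_rot: [0.313, 0.226, 0.671, -0.633]
wrist_force: [2.4, 2.9, -5.8]
finger_gap: 0.509
```

Run:
```python
from ms import *; from nx import *
for n in("top","side"): cv2.imwrite(f"pics/{n}10.png",cams.read_camera(n))
p,r,q,s=meas(); print(s["time"],q.round(3),p.round(4),s["wrist_force"],s["wrist_torque"],s["finger_gap"]); 
H=tool(8,-1); print("tilt err",(H*r.inv()).as_rotvec().round(4))
b=cv2.imread("pics/side10.png")[145:215,245:315]; cv2.imwrite("pics/c11.png",cv2.resize(b,None,fx=8,fy=8,interpolation=cv2.INTER_CUBIC))
```

```text
16.1333 [0.009 0.594 0.357 2.307 3.919 0.672 1.091] [ 0.6155 -0.154   0.0641] [ 2.44838002  3.75386674 -7.47520852] [0.36592509 1.25608228 0.48642501] 0.5082836488317429
tilt err [-0.002  -0.0018  0.0049]
```

View pics/c11.png

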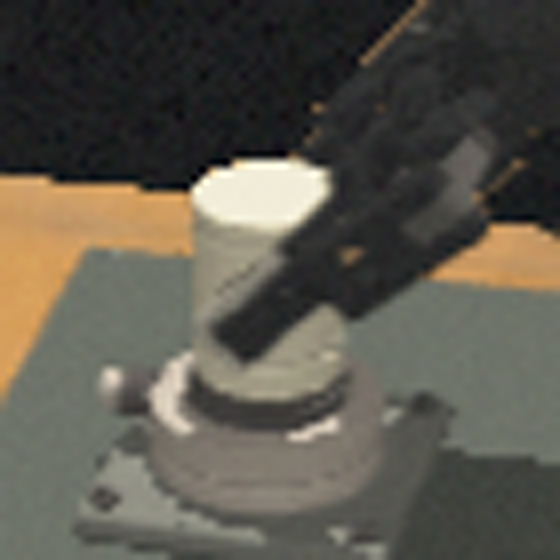

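{"api": "arm_command", "payload": {
  "rows": [
    [-1, [0, 0.001, -0.002], [0, 0, 0]],
    [-1, [0, 0.001, -0.004], [0, 0, 0]],
    [-1, [0, 0.001, -0.006], [0, 0, 0]],
    [-1, [0, 0.001, -0.006], [0, 0, 0]]
  ]
}}

```text
time: 16.47
position: [0.6158, -0.1544, 0.062]
ee_rot: [0.313, 0.227, 0.67, -0.633]
wrist_force: [0.8, 2.8, -3.4]
finger_gap: 0.509
```

{"api": "arm_command", "payload": {
  "rows": [
    [-1, [0, 0, -0.002], [0, 0, 0]],
    [-1, [0, 0, -0.004], [0, 0, 0]],
    [-1, [0, 0, -0.004], [0, 0, 0]],
    [-1, [0, 0, -0.004], [0, 0, 0]]
  ]
}}

```text
time: 16.8
position: [0.6162, -0.1544, 0.0608]
ee_rot: [0.314, 0.227, 0.67, -0.633]
wrist_force: [-2.1, 2.3, 5.1]
finger_gap: 0.509
```

{"api": "arm_command", "payload": {
  "rows": [
    [-1, [0, 0, -0.001], [0, 0, 0]],
    [-1, [0, 0, -0.002], [0, 0, 0]],
    [-1, [0, 0, -0.003], [0, 0, 0]],
    [-1, [0, 0, -0.003], [0, 0, 0]]
  ]
}}

```text
time: 17.13
position: [0.6163, -0.1544, 0.0608]
ee_rot: [0.315, 0.228, 0.67, -0.632]
wrist_force: [-11.5, 4.7, 19.6]
finger_gap: 0.511
```

Run:
```python
from ms import *; from nx import *
for n in("top","side"): cv2.imwrite(f"pics/{n}11.png",cams.read_camera(n))
p,r,q,s=meas(); print(s["time"],q.round(3),p.round(4),s["wrist_force"],s["wrist_torque"],s["finger_gap"]); 
H=tool(8,-1); print("tilt err",(H*r.inv()).as_rotvec().round(4))
b=cv2.imread("pics/side11.png")[150:210,250:310]; cv2.imwrite("pics/c12.png",cv2.resize(b,None,fx=10,fy=10,interpolation=cv2.INTER_CUBIC))
```

```text
17.2333 [0.007 0.606 0.36  2.308 3.904 0.691 1.104] [ 0.6163 -0.1544  0.0608] [-12.09398548   4.5722094   19.74738093] [ 0.80433734 -0.06739398  0.77503285] 0.512773366006892
tilt err [-0.0028  0.0047  0.0063]
```

View pics/c12.png

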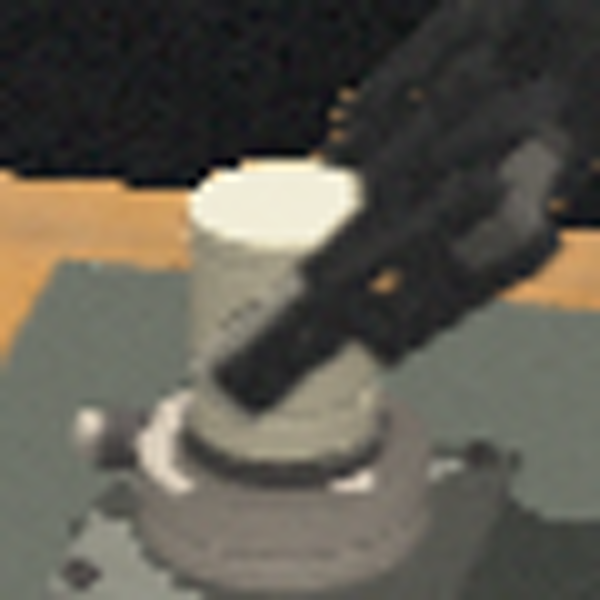

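Run:
```python
from ms import *
for z in(.086,.102,.104,.106): print(z,proj("side",[[.6005,-.158,z]]))
s=cv2.imread("pics/side11.png"); g=cv2.cvtColor(s,cv2.COLOR_BGR2GRAY).astype(int)
for x in (273,276,279): print(x,g[160:182,x],g[188:205,x])
s=cv2.imread("pics/side0.png"); g=cv2.cvtColor(s,cv2.COLOR_BGR2GRAY).astype(int)
for x in (275,278,281): print(x,g[168:186,x])
# ellipse vertical extents predicted for face r=.0225 at z
for z in (.102,.106):
    t=np.linspace(0,6.28,100); e=proj("side",np.c_[.6005+.0225*np.cos(t),-.158+.0225*np.sin(t),0*t+z]); print(z,e.min(0),e.max(0))
t=np.linspace(0,6.28,100); 
e=proj("side",np.c_[.6005+.011*np.cos(t),-.158+.011*np.sin(t),0*t+.086]); print("spigot top",e.min(0),e.max(0))
for z in (.044,.046,.048): print("rim front",z,proj("side",[[.6005-.0045,-.158+.0222,z]]))
```

```text
0.086 [[277.67041545 175.68616783]]
0.102 [[277.65860866 169.66869844]]
0.104 [[277.65712371 168.90994935]]
0.106 [[277.65563673 168.14972499]]
273 [ 27  26  27  28  30  29  26 233 236 236 235 236 236 234 158 149 140 154
 148 148 147 112] [ 41  50  91 124 135 147 147 116  70  57  97 115 112 120 123 123 123]
276 [ 26  32  29  29  25  30 219 236 235 237 236 236 235 236 212 159 152 154
 156 157 136 123] [ 39  42  38 113 157 154 155 152  70  64  64 112 115 124 125 124 128]
279 [ 32  21  28  30  27  29 221 235 235 235 236 235 236 236 211 158 116 118
 136 106  55  50] [ 75 125 150 140 159 156 154 155  75  62  64 113 116 122 126 126 127]
275 [ 27  26 155 159 155 156 160 188 193 192 143 143 133 124 120 118 119 117]
278 [ 28  25 153 157 157 156 174 179 126 193 186 162 144 133 120 119 119 118]
281 [ 32  30 157 161 157 155 157 194 198 198 169 151 137 126 121 118 116 116]
0.102 [268.16838865 165.47506863] [287.15166063 174.01180905]
0.106 [268.14709477 163.97388199] [287.16700343 172.47465158]
spigot top [273.06609846 173.5838006 ] [282.2760707  177.82515152]
rim front 0.044 [[277.62506104 195.67309642]]
rim front 0.046 [[277.623532   194.94703508]]
rim front 0.048 [[277.62200081 194.21959725]]
```

{"api": "arm_command", "payload": {
  "rows": [
    [-1, [0, 0, 0], [0, 0, 0]],
    [-1, [0, 0, 0], [0, 0, 0]],
    [-1, [0, 0, 0], [0, 0, 0]],
    [-1, [0, 0, 0], [0, 0, 0]],
    [-1, [0, 0, 0], [0, 0, 0]],
    [-1, [0, 0, 0], [0, 0, 0]]
  ]
}}

```text
time: 17.73
position: [0.6163, -0.1544, 0.0608]
ee_rot: [0.315, 0.228, 0.67, -0.632]
wrist_force: [-11.1, 4.4, 18.9]
finger_gap: 0.513
```

Run:
```python
from ms import *; from nx import *
for n in("top","side"): cv2.imwrite(f"pics/{n}12.png",cams.read_camera(n))
p,r,q,s=meas(); print(s["time"],p.round(4),s["wrist_force"],s["finger_gap"],abs(s["qd"]).max())
s=cv2.imread("pics/side12.png")[...,2].astype(int)
for rr in(176,182,186,190): print(rr,s[rr,264:292])
```

```text
17.8333 [ 0.6163 -0.1544  0.0608] [-10.72340084   4.24977818  19.55465968] 0.5059664835451787 0.0011882963369419608
176 [181 187 185 165 184 154 152 154 143 147 151 148 158 161 166 123  69  46
  46  45  51  52  49  45  40  38  40  41]
182 [110 112 112 111 111 137 145 150 126 147 133 124  96  63  47  39  44  40
  35  38  43  39  37  41  39  41  36  37]
186 [111 112 110 110 113 148 131  96  65  50  43  42  45  35  38  44  37  57
  99 138 149 148 146 113  67  69 103 108]
190 [111 126 202 212 172 145 150 136 124  92  48  37  41  71 131 155 157 156
 159 148 142 150 170 140 120 118 118 112]
```

View pics/side12.png

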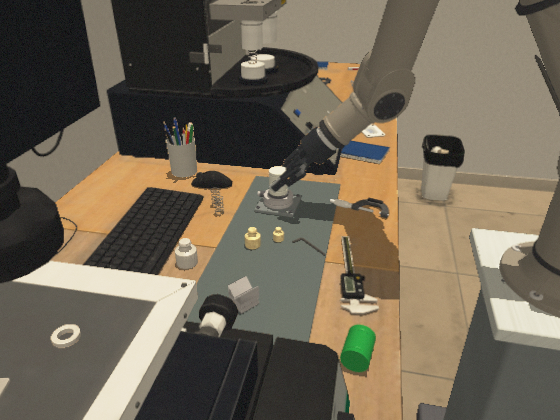

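View pics/top12.png

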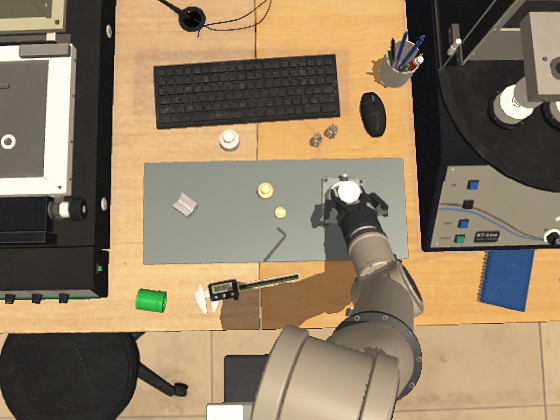

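Run:
```python
from workcell import arm
print(arm.sign_off()); s=arm.read_state(); print(s["time"],s["wrist_force"],s["finger_gap"])
```

```text
the job is handed in; nothing more can be done
None
the job is handed in; nothing more can be done
```

The platen sits mouth down on the load cell mount, snapped past the spring balls, and the gripper is still pressing it home. I handed the job in at about 17.8 s of the 64 s; sign-off reports no verdict.

**What I did:** My first approach to the V-block ran two arm joints to their limits. I backed off and came in with the wrist turned the other way round. I then gripped the white platen with the tool tilted 45 degrees, lifted it, made the half turn to mouth down, and re-centred it over the spigot from the pictures. I lowered it in steps and pressed it through the balls.

**Last checks:**
- **Snap-through:** the push built up (last reading about 5 N before the snap), then the vertical force flipped to about -7 N as the balls pulled the platen down.
- **Fully home:** it came to a hard stop at tool height 0.0608 m. In the side view the closed face is at about 0.102 m and the rim at about 0.044 m, which is where they should be when flush. The platen's left edge looks vertical.
- **Preload:** a steady vertical push of about 19 to 20 N, with the platen at rest and the grip set to 100 N.
- **Bystanders:** none looks moved in the last two pictures. I judged this by eye and did not measure it.

**Disagreements:**
- The cameras and the arm differed by about 2 mm along y above the spigot. I corrected by 1.7 mm, then about 1 mm more in all from the side force.
- The two views differed by about 1 mm along x, which I left for the spigot's clearance to take up.
- A sideways force of about 11 N along x remains under the push.

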